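Load the bauble shop's tumbler through its latched hatch

TASK

Load the tumbler: pull up the spring plunger knob on its hatch cover, slide the cover fully open, and tip the tray over the hatch so that its wooden blanks slide in; drop in the stray blanks lying on the bench too. Then stand the empty tray upright back on its slatted board and slide the cover fully shut so that the plunger drops home. Leave everything else on the bench where it is.

Things in the scene. Friction and masses are not known exactly. Their poses are not given: they have to be found in the camera images.
- hatch (a point): all sizes in mm; centre of the tumbler's hatch, in the plane of its deck, 120 above the bench. Axes: z up, y the way the cover slides open, x away from the robot. Opening 150 (x) by 140 (y), well 114 deep, sheer walls 12 thick
- tumbler: grey steel bench tumbler, fixed; origin on the bench under the hatch centre, axes as the hatch. Body from y -82 to +275, x -87 to +87, 120 tall; guide rails to x +-99 rise 5 above the deck; a steel splash guard on the robot side of the hatch, x -97, y -82 to +82, rises 45 above the deck
- cover (a joint): sliding steel hatch cover: 0 shut, 0.155 fully open (end stop), slides along +y of the hatch; plate 168 by 192, top 7 above the deck; fully open it just clears the opening; friction about 1.5 N. It is locked shut, and locked fully open, by the plunger's pin in a slot of the deck (3 mm play)
- plunger (a joint): spring index plunger on the cover: 0 home (pin in a slot, cover locked), pulls straight up to 0.015 (end stop); the pin clears its slot at 0.010; spring 4 N home, 10 N fully pulled; springs back when released, or rests at 0.010 on the deck until a slot comes under it
- knob (a point): centre of the plunger's black round knob, 28 diameter, 26 tall, the knob's underside 24 above the deck when home; pull it up and slide the cover by it; moves with cover and plunger
- board (a point): centre of the top of the slatted wooden drying board, 200 by 200, 20 thick, fixed on the bench; x and y along its edges; the tray starts on it
- tray_grip (a point): centre of the scoop tray's wooden bar: along tray y, 122 long, 14 thick (x), 22 tall, centre 97 above the underside, 82 free below it. Aluminium tray 160 (x) by 130 (y), 0.32 kg, floor 4 thick and slippery (blanks slide from 0.25 to 0.4 rad), walls 4 thick, 40 high on three sides, open at its -x end
- tray_lip (a point): middle of the tray's open end, at its floor (80 along -x from below the bar, 4 above the underside)
- blank0_mid (a point): eight-sided wooden finial blank, 60 long, 34 across its flats, bevelled ends, 45 g; the point is its centre, x along its length; lying on a facet the centre is 17 above its support, grip it across its width; starts in the tray, may be absent
- blank1_mid (a point): eight-sided wooden finial blank, 60 long, 34 across its flats, bevelled ends, 45 g; the point is its centre, x along its length; lying on a facet the centre is 17 above its support, grip it across its width; starts in the tray, may be absent
- blank2_mid (a point): eight-sided wooden finial blank, 60 long, 34 across its flats, bevelled ends, 45 g; the point is its centre, x along its length; lying on a facet the centre is 17 above its support, grip it across its width; starts in the tray, may be absent
- blank3_mid (a point): eight-sided wooden finial blank, 60 long, 34 across its flats, bevelled ends, 45 g; the point is its centre, x along its length; lying on a facet the centre is 17 above its support, grip it across its width; starts in the tray, may be absent
- stray0_mid (a point): eight-sided wooden finial blank, 60 long, 34 across its flats, bevelled ends, 45 g; the point is its centre, x along its length; lying on a facet the centre is 17 above its support, grip it across its width; starts loose on the bench, may be absent
- stray1_mid (a point): eight-sided wooden finial blank, 60 long, 34 across its flats, bevelled ends, 45 g; the point is its centre, x along its length; lying on a facet the centre is 17 above its support, grip it across its width; starts loose on the bench, may be absent
- stray2_mid (a point): eight-sided wooden finial blank, 60 long, 34 across its flats, bevelled ends, 45 g; the point is its centre, x along its length; lying on a facet the centre is 17 above its support, grip it across its width; starts loose on the bench, may be absent
- lacquer: closed glass jar 60 diameter, 85 tall, origin under its centre; leave alone
- tape: roll of paper tape lying flat, 90 diameter, 24 tall, origin under its centre; leave alone
- brush: brush lying on the bench, 180 long; leave alone
- mallet: hammer lying on the bench, 240 long; leave alone
- cup: white cup 72 diameter, 80 tall, origin under its centre; leave alone
- bauble: green bauble 72 diameter standing in a card collar, 96 tall, origin under its centre; leave alone
Mind the look-alikes: they are no part of the job. Leave any orange look-alike of the part that bears blank2_mid alone.

How it is judged:
By the outcome, as a careful person would: the job done as asked, in the order asked, and still so for the second after the job is handed in, with the robot touching nothing.
Of blank0, blank1, blank2, blank3 only 2 to 4 are there at a start; the rules pass over those that are not, and their reading is None.
Of stray0, stray1, stray2 only 2 to 3 are there at a start; the rules pass over those that are not, and their reading is None.
At some moment in a run one of stray0, stray1, stray2 may be knocked a few centimetres aside while the robot is not near it.
It also fails if it takes over 210 s, if anything falls off the work surface, if the arm or the gripper's body presses on something with over 40 N, if the wrist force passes 120 N, or if a joint passes its speed limit or range.

ROBOT

A 6-joint arm with a two-finger parallel gripper is mounted at the origin on the work surface. World frame = base frame: x ahead of the robot, y to its left, z up, the work surface at z = 0. Lengths are in mm, angles in rad, forces in N, time in s.
With the tool pointing down it reaches from about 250 to 775 mm from the base axis. Payload 8.9 kg.
Tool frame: the origin (TCP) lies midway between the tips of the shut fingers; the grasp point (between the pads) lies 19 mm behind it; z points along the fingers, x is the direction in which the jaws open and shut, and the axes are right-handed (so a half turn about z gives the same grasp; the last joint's range is limited). The gripper opens to 85 mm and grips with 20 to 120 N. Pads are 22 mm wide; open, the fingers measure 114 mm over their backs; the gripper's body (76 mm by 85 mm) begins 54 mm behind the grasp point. The pads swing forward as they close: fully open they stand 13 mm farther back than shut.
Start: joints at [1.15, 0.291, -0.153, 1.127, 0, 1.431], TCP at [145.989, 504.292, 199.805] pointing down, gripper open.
Joint ranges: [-2.52, 2.52], [-0.91, 1.74], [-1.3, 1.37], [-1.96, 2.02], [-1.52, 1.47], [-3.14, 3.14]. Speed limits (rad/s): [2.22, 2.22, 2.79, 3.14, 3.14, 3.14].

INTERFACE

Orientations are given as a unit quaternion [w, x, y, z].
In Python, from bench import r, optics gives the robot as it stands.
- The arm moves only by the tool drive_tool, never from a script. Its argument "rows" is a list of rows, each a list of 7 numbers: the opening, from 0 (shut) to 1 (fully open), then the shift along the world's x, y, z in mm, then the turn, a rotation vector about the world's x, y, z in degrees. In form: [[grip, x, y, z, ax, ay, az], ...]. A call has 1 to 10 rows; each row shifts and turns the commanded pose from where the row before left it; what a row does not reach is not made up. A row lasts 1/10 s, in which the tool goes at most 50 mm and 8.59 degrees, less where a joint would pass 70% of its speed; a pose out of reach is approached as far as the arm can. A call with a gripper value outside its range is refused whole. The fingers move at their own pace and stop on an object; "grip_force" is the grip in N (left out, the last holds). Time passes only in rows, so rows that do not move let the fingers close. It gives the time, the measured TCP pose, the force and the opening at its end, in the units of the state.
- r.observe(): the state, without advancing time (a new reading comes with each control period).
- optics.grab_frame(name): name is "scene" or "top" or "wrist"; returns a dict with "frame" (400x640x3 uint8, red, green, blue), "camera_matrix" (3x3 intrinsics, pixels), "k1" (the pictures are not rectified: a ray, as slopes to the right and down, at radius r is drawn at 1 + k1 r^2 times it, then the intrinsics apply), "R" (3x3) and "t" (3): a world point X has camera coordinates R X + t; the wrist camera has in their place "hand_eye" (4x4, takes a point from camera to tool coordinates, whose origin is the TCP and whose axes are the tool frame's). Camera axes: x right, y down, z forward; pixel columns grow to the right and rows downward; lengths in mm; the calibration is good to about 2 mm. A picture is of the moment at which its call begins: read the wrist's pose just before it. There is no depth.
- r.sign_off(): hands the job in, once; it reports no verdict.
The state is a dict: "clock": time; "q": joint angles; "joint_vel": joint speeds; "tau": joint torques, N m; "tcp_pos": TCP position; "eef_rot": TCP orientation; "ft_force": force on the tool from outside, world axes, zero at the start; "torque": the same for the moment, N m; "gripper_width": finger opening in mm.
Only numpy, scipy, OpenCV 4.12 (cv2) and the standard library are available. Lean on these libraries where they do the work, as an engineer would, in place of code of your own. Each camera call takes 0.05 s, during which the arm holds its last target.

## Working session

There is one attempt and no reset: what is moved stays moved. The work goes in short steps, Python scripts to look and compute and a tool call to move; the robot and the scene stay as the last step left them, time stands still between calls to the robot, and variables do not carry over. Pictures are saved under pics/ and viewed, and the job is handed in when it is done.

Besides the shell and the picture viewer there is one more tool, called by a JSON object that holds its "op" and its "data". drive_tool: Moves the arm, as the interface text tells. Its arguments: {"type":"object","properties":{"rows":{"type":"array"},"grip_force":{"type":"number"}},"required":["rows"]}

```bash
ls; mkdir -p pics; cat > h.py <<'E'
import numpy as np, cv2, json
from bench import r, optics
def grab(n,save=None):
    s=r.observe(); f=optics.grab_frame(n)
    if save: cv2.imwrite('pics/'+save,f['frame'][:,:,::-1])
    return s,f
E
python3 - <<'E'
from h import *
s=r.observe(); print(s)
for n in ['scene','top','wrist']:
    s,f=grab(n,n+'0.png'); print({k:v for k,v in f.items() if k!='frame'})
E
```

```text
pics
{'clock': 0.0, 'q': array([ 1.14967195e+00,  2.91276572e-01, -1.54084739e-01,  1.12672994e+00,
        1.57369387e-05,  1.43151732e+00]), 'joint_vel': array([ 0.00044824,  0.00204778,  0.00140631, -0.00010634, -0.00091138,
       -0.00016565]), 'tau': array([-2.80910252e-03, -5.37146473e+01,  3.31372869e+01,  1.59954967e-02,
       -6.52023446e-04,  6.86379220e-07]), 'tcp_pos': array([145.80440051, 503.8592746 , 199.24979165]), 'eef_rot': array([ 3.06472696e-04,  7.99414836e-01,  6.00779078e-01, -5.70388790e-04]), 'ft_force': array([ 0.05214827,  0.20546662, -0.23115968]), 'torque': array([ 0.00767156, -0.01182382, -0.01336421]), 'gripper_width': 85.37972833605859}
{'camera_matrix': array([[453.66745781,   0.        , 315.19684996],
       [  0.        , 453.66745781, 199.48570108],
       [  0.        ,   0.        ,   1.        ]]), 'k1': 0.001125487117154572, 'R': array([[ 2.24488237e-01,  9.74476788e-01,  1.44855199e-04],
       [ 5.99147995e-01, -1.37907270e-01, -7.88671836e-01],
       [-7.68522421e-01,  1.77134340e-01, -6.14814373e-01]]), 't': array([-137.47538978, -229.2
[... 290 characters left out ...]
97928616,  0.01215669, -0.20211589],
       [ 0.20214392,  0.00111033, -0.9793552 ]]), 't': array([  20.09798603,  535.53724165, 1391.70859083])}
{'camera_matrix': array([[335.36395976,   0.        , 323.85867484],
       [  0.        , 335.36395976, 201.75087309],
       [  0.        ,   0.        ,   1.        ]]), 'k1': -0.04255945202291053, 'hand_eye': array([[ 9.99999679e-01,  5.63693993e-04, -5.69938149e-04,
        -5.24980339e-01],
       [-3.47478706e-04,  9.45540684e-01,  3.25503756e-01,
        -8.32213290e+01],
       [ 7.22384219e-04, -3.25503453e-01,  9.45540576e-01,
        -1.73894838e+02],
       [ 0.00000000e+00,  0.00000000e+00,  0.00000000e+00,
         1.00000000e+00]])}
```

View pics/scene0.png

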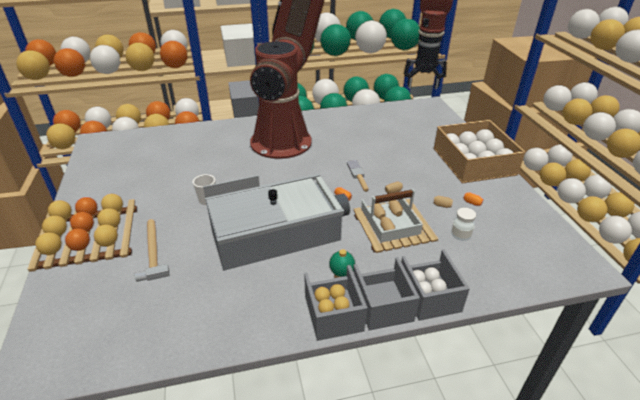

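View pics/top0.png

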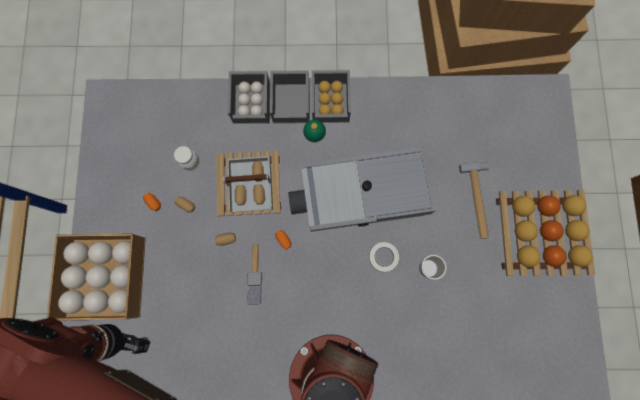

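View pics/wrist0.png

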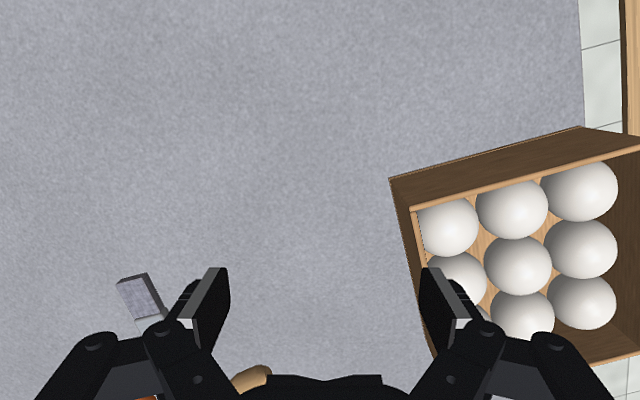

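```bash
cat >> h.py <<'E'
from scipy.spatial.transform import Rotation as Rn
def cam(s,f):
    if 'hand_eye' in f:
        H=f['hand_eye']; w,x,y,z=s['eef_rot']; Rt=Rn.from_quat([x,y,z,w]).as_matrix()
        Rwc=Rt@H[:3,:3]; c=Rt@H[:3,3]+s['tcp_pos']
    else:
        Rwc=np.array(f['R']).T; c=-Rwc@np.array(f['t'])
    return Rwc,c
def ray(s,f,u,v):
    K=f['camera_matrix'];k=f['k1']
    p=cv2.undistortPoints(np.array([[[u,v]]],float),K,np.array([k,0,0,0.]))[0,0]
    Rwc,c=cam(s,f); d=Rwc@np.array([p[0],p[1],1]); return c,d/np.linalg.norm(d)
def onz(s,f,u,v,z):
    c,d=ray(s,f,u,v); return c+d*(z-c[2])/d[2]
def proj(s,f,X):
    Rwc,c=cam(s,f); rv,_=cv2.Rodrigues(Rwc.T)
    return cv2.projectPoints(np.array(X,float).reshape(-1,1,3),rv,-Rwc.T@c,f['camera_matrix'],np.array([f['k1'],0,0,0.]))[0].reshape(-1,2)
def tri(rays):
    A=0;b=0
    for c,d in rays:
        P=np.eye(3)-np.outer(d,d);A=A+P;b=b+P@c
    X=np.linalg.solve(A,b); return X,[np.linalg.norm((np.eye(3)-np.outer(d,d))@(X-c)) for c,d in rays]
def crop(f,x0,y0,w,h,k,save):
    im=f['frame'][y0:y0+h,x0:x0+w,::-1]; cv2.imwrite('pics/'+save,cv2.resize(im,None,fx=k,fy=k,interpolation=cv2.INTER_CUBIC))
E
python3 - <<'E'
from h import *
s,f=grab('top'); crop(f,130,110,320,200,2.5,'t1.png')
s,f=grab('scene'); crop(f,190,140,310,150,2.5,'s1.png')
E
```

```text
(no output)
```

View pics/t1.png

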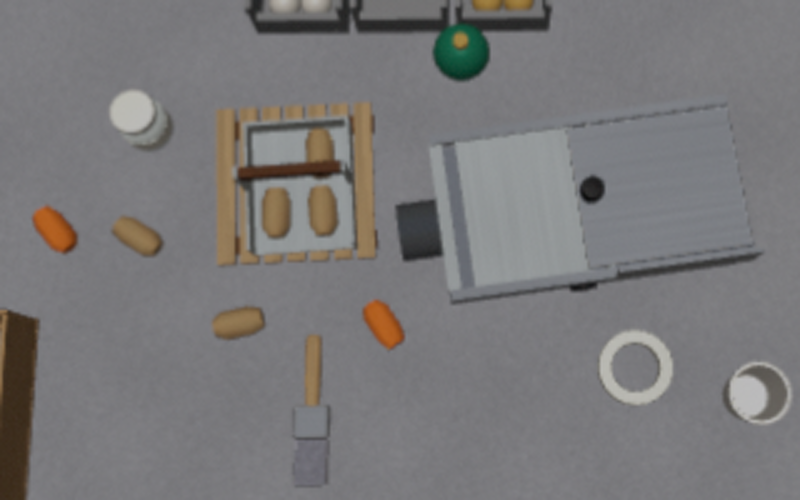

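View pics/s1.png

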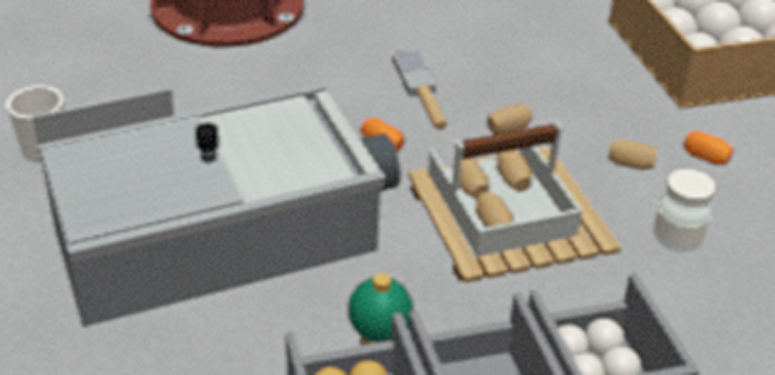

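```bash
python3 - <<'E'
from h import *
st,ft=grab('top'); ss,fs=grab('scene')
print('cams',cam(st,ft)[1].round(),cam(ss,fs)[1].round())
T=lambda x,y:(130+x/2.5-.3,110+y/2.5-.3)
S=lambda x,y:(190+x/2.5-.3,140+y/2.5-.3)
for n,p,z in [('TL',(431,147),125),('BL',(451,300),125),('TR',(727,100),125),('BR',(758,250),125),('covTopLeft',(569,127),127),('covBL',(588,268),127),
  ('boardTL',(217,110),20),('BR',(374,257),20),('TR',(371,102),20),('BL',(218,264),20),('stray1',(137,235),17),('stray0',(238,323),17),('or',(384,324),17),('barL',(238,173),108),('barR',(342,168),108)]:
    print(n,onz(st,ft,*T(*p),z).round(1))
print('knob',tri([ray(st,ft,*T(592,188)),ray(ss,fs,*S(207,136))]))
print('barL',tri([ray(st,ft,*T(238,173)),ray(ss,fs,*S(556,130))]))
print('barR',tri([ray(st,ft,*T(342,168)),ray(ss,fs,*S(464,147))]))
for n,a,b in [('s0',(238,323),(511,120)),('s1',(137,235),(633,154))]:
    print(n,tri([ray(st,ft,*T(*a)),ray(ss,fs,*S(*b))]))
E
```

```text
cams [ 243.   12. 1471.] [1559. -218.  932.]
TL [602.3  78.2 125. ]
BL [421.3  55.7 125. ]
TR [ 655.1 -271.7  125. ]
BR [ 475.  -297.8  125. ]
covTopLeft [624.  -84.3 127. ]
covBL [ 456.  -101.7  127. ]
boardTL [682.2 355.5  20. ]
BR [490.  154.4  20. ]
TR [690.5 159.7  20. ]
BL [483.7 347.5  20. ]
stray1 [522.1 450.1  17. ]
stray0 [410.4 321.1  17. ]
or [406.9 141.7  17. ]
barL [577.8 307.3 108. ]
barR [582.4 184.5 108. ]
knob (array([ 542.61511194, -106.69662605,  159.40709754]), [np.float64(0.5059029163392835), np.float64(0.5059029163392694)])
barL (array([574.38832755, 304.21849579, 121.81934539]), [np.float64(0.056710055504066756), np.float64(0.056710055503989006)])
barR (array([579.87173605, 185.04763785, 120.76199229]), [np.float64(2.2508755857905123), np.float64(2.25087558579051)])
s0 (array([410.62862654, 321.49509306,  15.80556072]), [np.float64(0.16925241398340019), np.float64(0.1692524139834471)])
s1 (array([521.29404928, 448.47728494,  19.65010037]), [np.float64(0.8416640609368482), np.float64(0.8416640609367342)])
```

{"op": "drive_tool", "data": {"rows": [[1,0,0,30,0,0,0],[1,15,-20,30,0,0,4],[1,22,-34,0,0,0,4],[1,22,-34,0,0,0,4],[1,22,-34,0,0,0,4],[1,22,-34,0,0,0,4],[1,22,-34,0,0,0,4.8],[1,22,-34,0,0,0,0],[1,22,-34,0,0,0,0],[1,22,-34,0,0,0,0]], "grip_force": 60}}

```text
clock: 1.35
tcp_pos: [337.6, 210.8, 260.0]
eef_rot: [0.0, 0.652, 0.758, 0.0]
ft_force: [1.1, 0.9, -1.0]
gripper_width: 85.5
```

{"op": "drive_tool", "data": {"rows": [[1,22,-34,0,0,0,0],[1,22,-34,0,0,0,0],[1,22,-34,0,0,0,0],[1,22,-34,0,0,0,0],[1,22,-34,0,0,0,0],[1,22,-34,0,0,0,0],[1,22,-34,0,0,0,0],[1,22,-34,0,0,0,0],[1,0,0,0,0,0,0],[1,0,0,0,0,0,0]]}}

```text
clock: 2.35
tcp_pos: [512.9, -60.3, 259.3]
eef_rot: [-0.001, 0.652, 0.758, -0.0]
ft_force: [-0.5, 0.3, 0.7]
gripper_width: 85.7
```

```bash
python3 - <<'E'
from h import *
s,f=grab('wrist','w1.png'); print(s['tcp_pos'],s['q'])
s,f=grab('top','t2.png')
E
```

```text
[512.86892607 -60.27635398 259.32408476] [-2.58747463e-01  2.49667767e-01 -5.26552612e-02  1.26958634e+00
  1.62865783e-04 -4.08134961e-01]
```

View pics/w1.png

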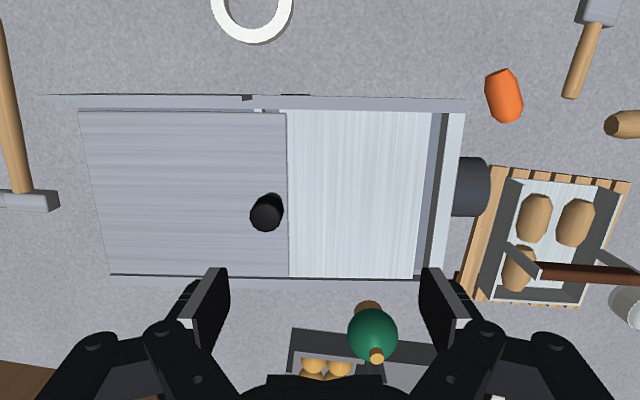

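View pics/t2.png

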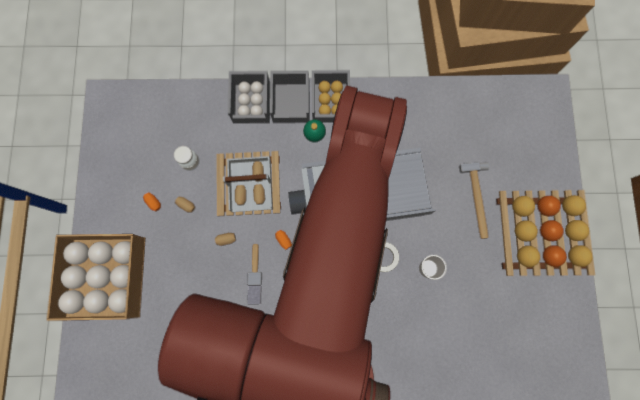

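```bash
python3 - <<'E'
from h import *
s,f=grab('wrist')
print('knob',onz(s,f,266,216,170).round(1))
for n,p,z in [('coveredge near',(286,114),127),('cover edge far',(288,278),127),('cover R near',(79,111),127),('R far',(111,275),127),('railL near',(464,100),125),('railL far',(448,283),125)]:
    print(n,onz(s,f,*p,z).round(1))
E
```

```text
knob [ 539.6 -105.2  170. ]
coveredge near [ 457.7 -102.4  127. ]
cover edge far [623.8 -81.1 127. ]
cover R near [ 481.8 -289.6  127. ]
R far [ 650.6 -269.   127. ]
railL near [421.3  52.3 125. ]
railL far [605.7  88.8 125. ]
```

{"op": "drive_tool", "data": {"rows": [[1,14,-23,0,0,0,-0.7],[1,14,-22.5,0,0,0,0],[1,0,0,-40,0,0,0],[1,0,0,-40,0,0,0],[1,0,0,-30,0,0,0],[1,0,0,-12,0,0,0],[1,0,0,0,0,0,0],[0.3,0,0,0,0,0,0]]}}

```text
clock: 3.3
tcp_pos: [541.8, -105.0, 139.3]
eef_rot: [0.001, 0.656, 0.755, 0.0]
ft_force: [0.6, -0.6, 0.3]
gripper_width: 73.2
```

```bash
python3 - <<'E'
from h import *
s,f=grab('wrist','w2.png'); print(s['tcp_pos'],s['gripper_width'],s['ft_force'])
E
```

```text
[ 541.76957501 -104.99901417  139.31609584] 73.21869752762196 [ 0.55605001 -0.59608259  0.30057779]
```

View pics/w2.png

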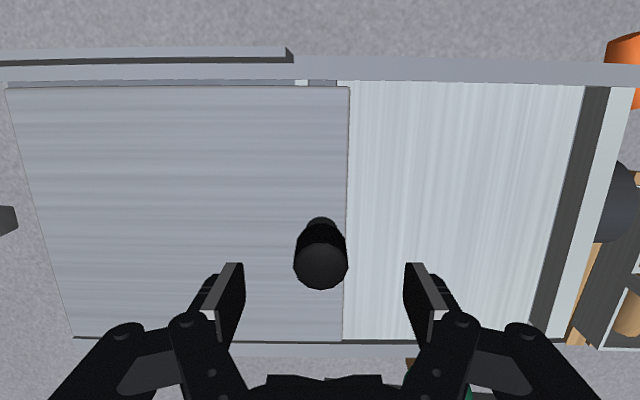

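```bash
python3 - <<'E'
from h import *
s,f=grab('wrist'); print(onz(s,f,321,263,170), proj(s,f,[[541.8,-105,170],[541.8,-105,157]]))
E
```

```text
[ 539.61971172 -107.72782459  170.        ] [[325.94556161 267.61297935]
 [325.86280334 254.88364644]]
```

{"op": "drive_tool", "data": {"rows": [[0.3,-2,-2,-2,0,0,0],[0,0,0,0,0,0,0],[0,0,0,0,0,0,0],[0,0,0,0,0,0,0],[0,0,0,0,0,0,0]], "grip_force": 60}}

```text
clock: 3.9
tcp_pos: [540.3, -107.5, 138.4]
eef_rot: [0.002, 0.656, 0.754, 0.001]
ft_force: [-4.6, 1.8, 20.0]
gripper_width: 0.3
```

```bash
python3 - <<'E'
from h import *
s,f=grab('wrist','w3.png'); print(s['tcp_pos'],s['gripper_width'],s['ft_force'])
s,f=grab('scene'); crop(f,190,100,200,150,4,'s3.png')
E
```

```text
[ 540.26569935 -107.49804682  138.35856059] 0.2734907548684251 [-4.56991445  1.774136   19.99893109]
```

View pics/w3.png

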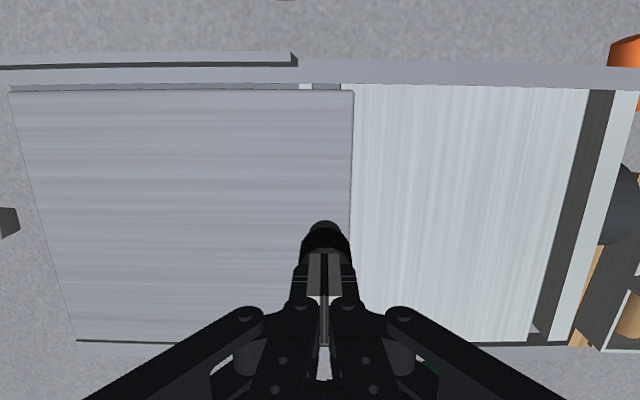

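View pics/s3.png

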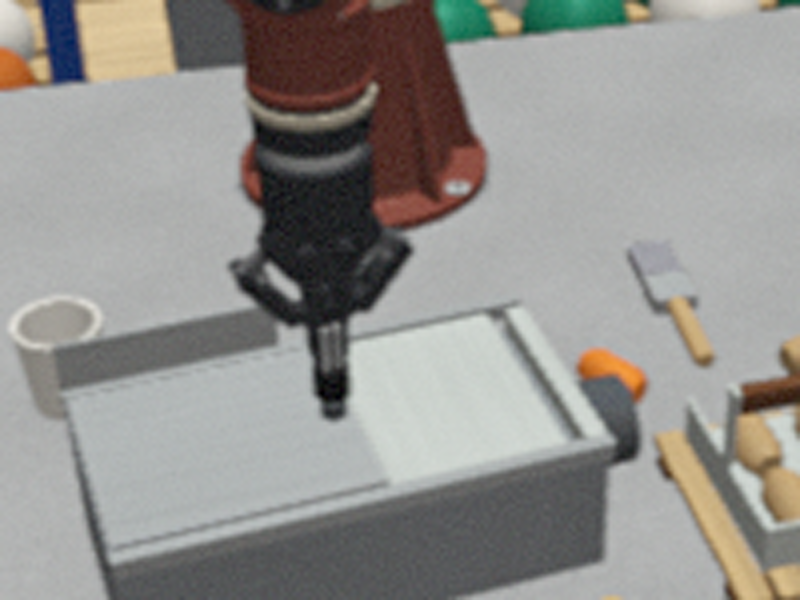

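```bash
python3 - <<'E'
from h import *
s,f=grab('wrist'); crop(f,240,190,170,130,4.5,'w3c.png')
t=s['tcp_pos']
for dz in [0,10,19,30]: print(dz,proj(s,f,[t+[0,0,dz]]))
K=[541,-106.5,0]
print(proj(s,f,[K+np.array([0,0,z]) for z in (144,170)]))
E
```

```text
0 [[325.26499641 240.93675376]]
10 [[325.28472825 248.99997617]]
19 [[325.30424104 256.99997552]]
30 [[325.33071391 267.89596165]]
[[326.9892813  246.79541522]
 [327.30588833 271.21939309]]
```

View pics/w3c.png

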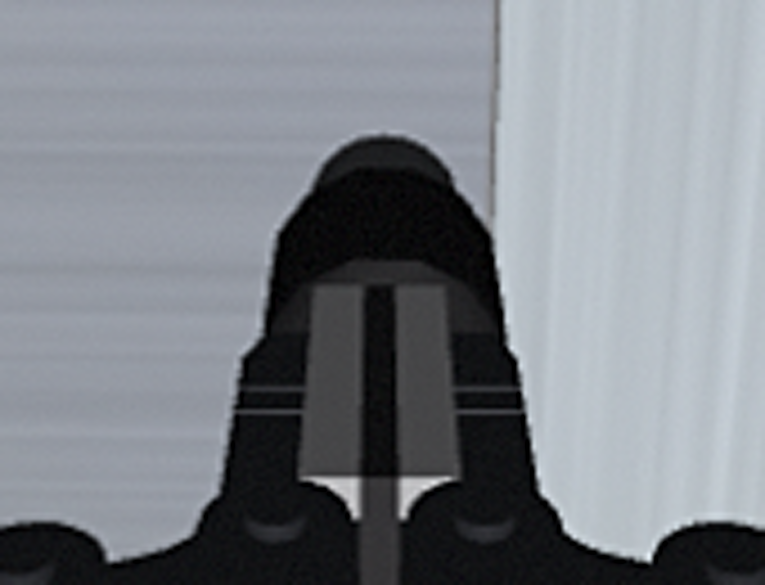

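```bash
python3 - <<'E'
from h import *
s,f=grab('wrist'); t=s['tcp_pos']
w,x,y,z=s['eef_rot'];R=Rn.from_quat([x,y,z,w]).as_matrix();print(R.round(3))
for dz in [0,10,15,20,25,30]: print(dz,proj(s,f,[t+R@[0,-11,-dz],t+R@[0,-8,-dz]]).round(1).tolist())
st,ft=grab('scene'); print(proj(st,ft,[t,t+R@[0,0,-19],[541,-106.5,170],[541,-106.5,144],[541,-106.5,127]]), 'crop', )
E
```

```text
[[-0.138  0.99   0.004]
 [ 0.99   0.138 -0.001]
 [-0.002  0.003 -1.   ]]
0 [[325.3, 223.1], [325.3, 228.1]]
10 [[325.4, 230.4], [325.3, 235.5]]
15 [[325.4, 234.3], [325.4, 239.5]]
20 [[325.4, 238.4], [325.4, 243.8]]
25 [[325.4, 242.8], [325.4, 248.3]]
30 [[325.5, 247.4], [325.5, 253.0]]
[[272.68036246 199.54350993]
 [272.29609422 194.21466758]
 [272.44497711 190.74065082]
 [272.97463223 198.07690973]
 [273.31387588 202.77595866]] crop
```

```bash
python3 - <<'E'
from h import *
ss,fs=grab('scene'); im=cv2.imread('pics/scene0.png')
t=np.array([145.8,503.86,199.25]); xd=np.array([.28,.96,0])
for dz in (0,13,30,43,60):
    print(dz,proj(ss,fs,[t+[0,0,dz],t+42.5*xd+[0,0,dz],t-42.5*xd+[0,0,dz]]).round(1).tolist())
c=im[0:110,390:480]; cv2.imwrite('pics/s0c.png',cv2.resize(c,None,fx=6,fy=6,interpolation=cv2.INTER_CUBIC)[:600])
E
```

```text
0 [[420.5, 99.1], [432.2, 99.4], [408.8, 98.8]]
13 [[421.0, 95.8], [432.7, 96.1], [409.2, 95.5]]
30 [[421.6, 91.4], [433.5, 91.7], [409.8, 91.1]]
43 [[422.2, 88.0], [434.1, 88.3], [410.3, 87.8]]
60 [[422.9, 83.6], [434.8, 83.9], [410.9, 83.3]]
```

View pics/s0c.png

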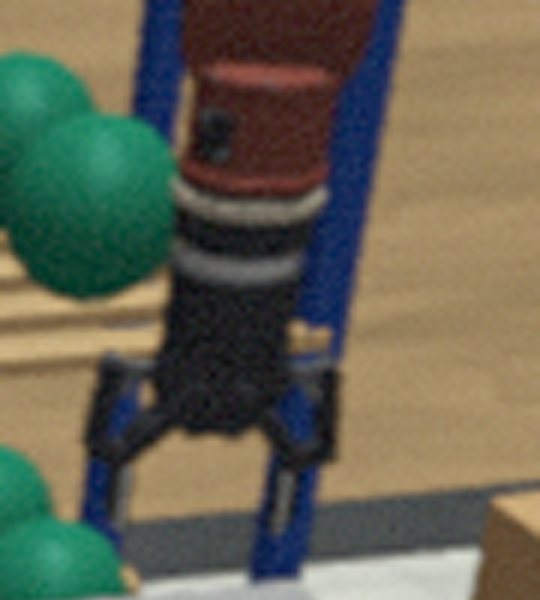

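{"op": "drive_tool", "data": {"rows": [[0.7,0,0,20,0,0,0],[0.7,0,0,0,0,0,0],[0.7,0,0,0,0,0,0],[0.7,0,0,-12,0,0,0],[0.7,0,0,-12,0,0,0],[0.7,0,0,-12,0,0,0],[0.7,0,0,-6,0,0,0],[0.7,0,0,-6,0,0,0],[0.7,0,0,0,0,0,0]]}}

```text
clock: 5.1
tcp_pos: [538.5, -107.0, 106.8]
eef_rot: [-0.001, 0.656, 0.754, -0.0]
ft_force: [-0.2, 0.4, 0.1]
gripper_width: 60.1
```

```bash
python3 - <<'E'
from h import *
s,f=grab('wrist','w4.png'); print(s['tcp_pos'],s['gripper_width'],s['ft_force'])
s,f=grab('scene'); crop(f,190,100,200,150,4,'s4.png')
E
```

```text
[ 538.45934708 -107.02927043  106.81696909] 60.06012674673935 [-0.16756449  0.42844299  0.08951644]
```

View pics/w4.png

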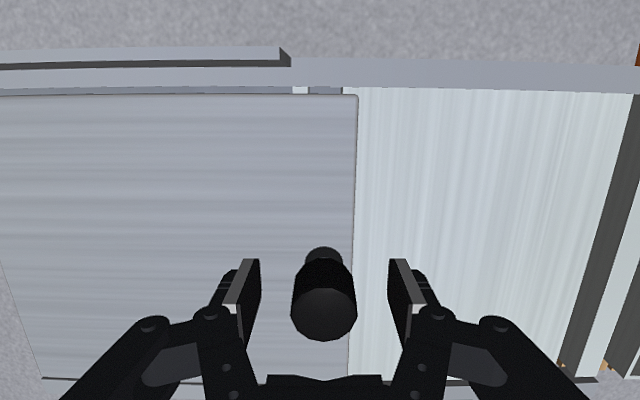

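View pics/s4.png

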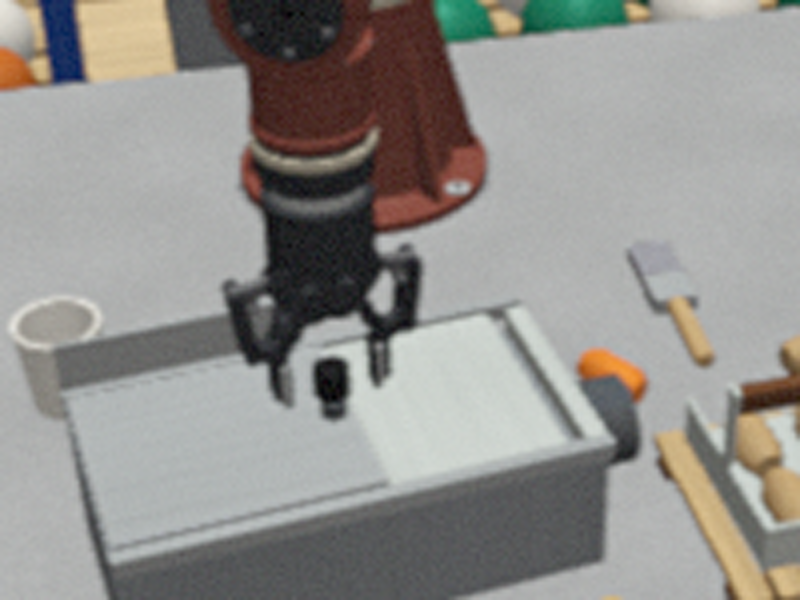

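{"op": "drive_tool", "data": {"rows": [[0,1,0,0,0,0,0],[0,0,0,0,0,0,0],[0,0,0,0,0,0,0],[0,0,0,0,0,0,0],[0,0,0,0,0,0,0]], "grip_force": 70}}

```text
clock: 5.7
tcp_pos: [540.4, -107.1, 108.5]
eef_rot: [0.0, 0.656, 0.755, 0.0]
ft_force: [-0.6, 2.0, 6.4]
gripper_width: 26.2
```

{"op": "drive_tool", "data": {"rows": [[0,0,0,5,0,0,0],[0,0,0,5,0,0,0],[0,0,0,3.5,0,0,0],[0,0,0,0,0,0,0]]}}

```text
clock: 6.1
tcp_pos: [540.2, -107.0, 121.5]
eef_rot: [-0.0, 0.656, 0.754, 0.0]
ft_force: [5.1, 2.1, -9.4]
gripper_width: 26.1
```

{"op": "drive_tool", "data": {"rows": [[0,-0.7,5,0,0,0,0],[0,-2,15,0,0,0,0],[0,-2,15,0,0,0,0],[0,-2,15,0,0,0,0],[0,0,0,0,0,0,0]]}}

```text
clock: 6.6
tcp_pos: [533.4, -55.5, 121.2]
eef_rot: [0.0, 0.656, 0.755, 0.0]
ft_force: [5.7, 1.7, -9.0]
gripper_width: 26.4
```

{"op": "drive_tool", "data": {"rows": [[0,-2,15,0,0,0,0],[0,-2,15,0,0,0,0],[0,-2,15,0,0,0,0],[0,-2,15,0,0,0,0],[0,-2,15,0,0,0,0],[0,-2,15,0,0,0,0],[0,-1,8,0,0,0,0],[0,-0.5,4,0,0,0,0],[0,-0.3,3,0,0,0,0],[0,0,0,0,0,0,0]]}}

```text
clock: 7.6
tcp_pos: [520.0, 46.7, 121.3]
eef_rot: [0.001, 0.657, 0.754, -0.001]
ft_force: [4.8, -4.5, -9.6]
gripper_width: 26.1
```

{"op": "drive_tool", "data": {"rows": [[0,0,-1,-5,0,0,0],[0,0,0,-5,0,0,0],[0,0,0,-3.5,0,0,0],[0,0,0,0,0,0,0]]}}

```text
clock: 8.0
tcp_pos: [520.2, 46.6, 108.6]
eef_rot: [0.001, 0.656, 0.754, 0.0]
ft_force: [2.3, 0.2, 2.5]
gripper_width: 26.1
```

{"op": "drive_tool", "data": {"rows": [[0.7,0,0,0,0,0,0],[0.7,0,0,0,0,0,0],[0.7,0,0,0,0,0,0],[1,0,0,40,0,0,0],[1,0,0,50,0,0,0],[1,0,0,50,0,0,0],[1,-20,0,50,0,0,0],[1,-20,20,0,0,0,0],[1,0,0,0,0,0,0]]}}

```text
clock: 8.9
tcp_pos: [479.7, 68.1, 295.9]
eef_rot: [0.001, 0.656, 0.755, 0.001]
ft_force: [-0.0, -0.9, -1.0]
gripper_width: 85.1
```

```bash
python3 - <<'E'
from h import *
s,f=grab('wrist','w5.png'); print(s['tcp_pos'],s['gripper_width'],s['ft_force'])
s,f=grab('scene','s5.png')
E
```

```text
[479.71202874  68.05975814 295.8515306 ] 85.1029546461567 [-0.01305441 -0.86222397 -1.01845641]
```

View pics/w5.png

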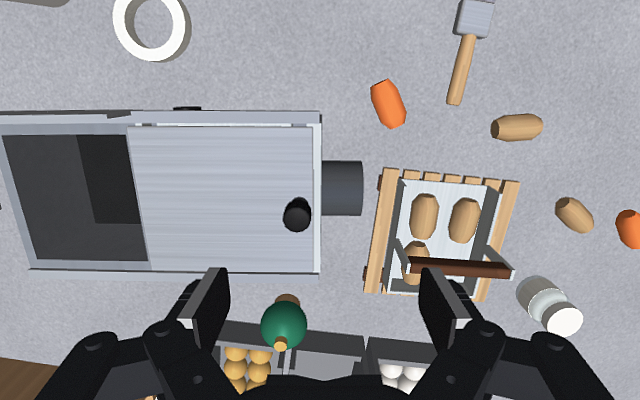

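View pics/s5.png

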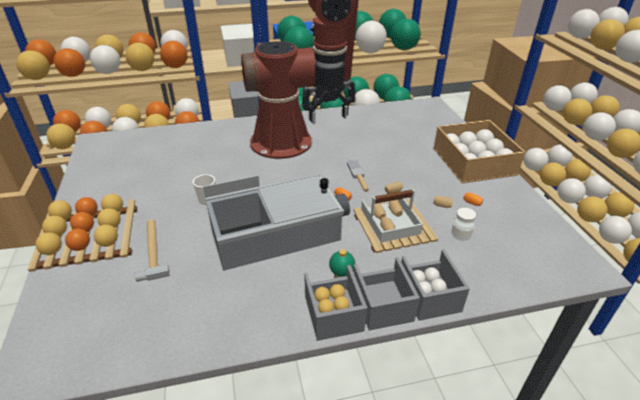

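```bash
cat >> h.py <<'E'
def woodblobs(s,f,z=17,roi=None,amin=150):
    hsv=cv2.cvtColor(f['frame'],cv2.COLOR_RGB2HSV)
    m=cv2.inRange(hsv,(8,70,60),(22,190,255))
    if roi: 
        mm=np.zeros_like(m); x0,y0,x1,y1=roi; mm[y0:y1,x0:x1]=m[y0:y1,x0:x1]; m=mm
    m=cv2.morphologyEx(m,cv2.MORPH_CLOSE,np.ones((3,3),np.uint8))
    out=[]
    for c in cv2.findContours(m,cv2.RETR_EXTERNAL,cv2.CHAIN_APPROX_NONE)[0]:
        a=cv2.contourArea(c)
        if a<amin: continue
        P=np.array([onz(s,f,*p[0],z)[:2] for p in c],np.float32)
        (cx,cy),(w,h),ang=cv2.minAreaRect(P)
        if w<h: w,h,ang=h,w,ang+90
        out.append((round(a),cv2.boundingRect(c),np.round([cx,cy],1),np.round([w,h],1),round((ang+90)%180-90,1)))
    return out
E
python3 - <<'E'
from h import *
s,f=grab('wrist')
for b in woodblobs(s,f,roi=(480,80,640,250)): print(b)
for p in [(4,137),(38,262),(130,135),(149,262)]: print(onz(s,f,*p,120).round(1))
for p in [(128,128),(150,270)]: print('cov',onz(s,f,*p,127).round(1))
print('bar',onz(s,f,411,265,128).round(1),onz(s,f,511,274,128).round(1))
E
```

```text
(630, (617, 210, 23, 40), array([534. , 541.7]), array([74.9, 34.3]), 26.1)
(902, (557, 198, 39, 36), array([520.9, 448.8]), array([77.1, 35.4]), 59.5)
(1032, (480, 178, 42, 72), array([537.3, 320.5]), array([107.7,  61.1]), 2.9)
(1116, (493, 114, 52, 28), array([410.6, 319.5]), array([70.2, 35.1]), -76.5)
[ 491.9 -279.8  120. ]
[ 642.1 -262.5  120. ]
[ 472.  -139.8  120. ]
[ 620.6 -124.1  120. ]
cov [ 463.6 -137.7  127. ]
cov [ 626.8 -119.7  127. ]
bar [576.1 180.6 128. ] [572.1 301.1 128. ]
```

{"op": "drive_tool", "data": {"rows": [[0.9,-6,21,0,0,0,7.85],[0.9,-6,21,0,0,0,7.85],[0.9,-6,21,0,0,0,7.85],[0.9,-6,21,0,0,0,7.85],[0.9,-6,21,0,0,0,7.85],[0.9,-6,21,0,0,0,7.85],[0.9,-6,21,0,0,0,7.85],[0.9,-6,21,-20,0,0,7.85],[0.9,-6,21,-30,0,0,7.85],[0.9,-6,21,-40,0,0,7.85]]}}

```text
clock: 10.05
tcp_pos: [421.9, 277.7, 203.3]
eef_rot: [0.001, 0.028, 1.0, 0.0]
ft_force: [1.0, 1.2, -0.2]
gripper_width: 77.0
```

{"op": "drive_tool", "data": {"rows": [[0.9,-5,21,-40,0,0,7.85],[0.9,-4,21,-40,0,0,7.85],[0.9,0,0,-40,0,0,0],[0.9,0,0,0,0,0,0],[0.9,0,0,0,0,0,0]]}}

```text
clock: 10.55
tcp_pos: [411.8, 318.2, 84.0]
eef_rot: [-0.001, -0.105, 0.994, -0.001]
ft_force: [1.4, -0.1, 0.9]
gripper_width: 76.4
```

```bash
python3 - <<'E'
from h import *
s,f=grab('wrist','w6.png'); print(s['tcp_pos'],s['gripper_width'],s['ft_force'],s['q'])
for b in woodblobs(s,f,roi=(230,100,420,380)): print(b)
E
```

```text
[411.79203256 318.15049706  84.03990115] 76.42402170195285 [ 1.41693361 -0.09334287  0.93554343] [ 5.17370197e-01  3.79970118e-01 -3.49721706e-01  8.43409284e-01
 -1.65715289e-04 -1.26456492e+00]
(3172, (303, 165, 46, 82), array([410.1, 320.2]), array([65.8, 34.2]), -77.0)
(166, (230, 116, 8, 33), array([486.2, 278.6]), array([22.8,  4.9]), -82.8)
(256, (375, 100, 45, 12), array([377.3, 236.4]), array([31.2,  7.4]), 12.4)
```

View pics/w6.png

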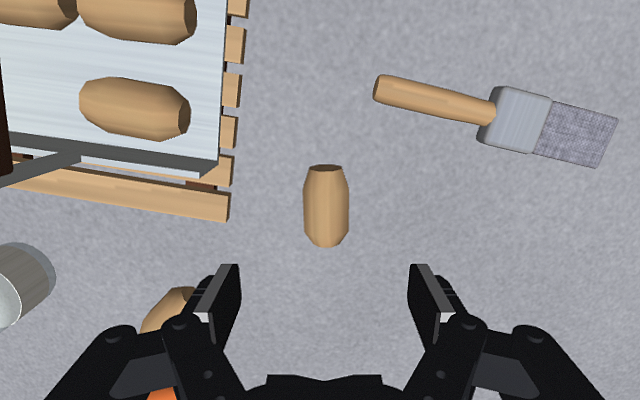

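{"op": "drive_tool", "data": {"rows": [[0.8,-1.5,2,-30,0,0,0],[0.8,0,0,-30,0,0,0],[0.8,0,0,-20,0,0,0],[0.8,0,0,-12,0,0,0],[0.8,0,0,0,0,0,0]]}}

```text
clock: 11.1
tcp_pos: [411.0, 320.7, -7.5]
eef_rot: [0.0, -0.105, 0.994, 0.0]
ft_force: [-0.0, 0.6, 0.9]
gripper_width: 68.4
```

```bash
python3 - <<'E'
from h import *
s,f=grab('wrist','w7.png'); print(s['tcp_pos'],s['gripper_width'],s['ft_force'])
s,f=grab('scene'); crop(f,320,120,130,100,6,'s7.png')
E
```

```text
[411.00824091 320.65256449  -7.4719866 ] 68.41389711442262 [-0.01219975  0.58205019  0.90568023]
```

View pics/s7.png

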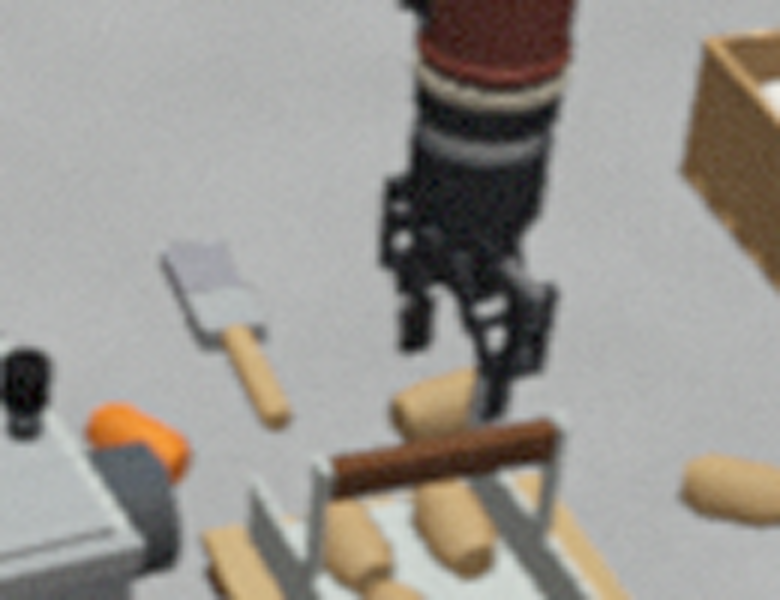

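View pics/w7.png

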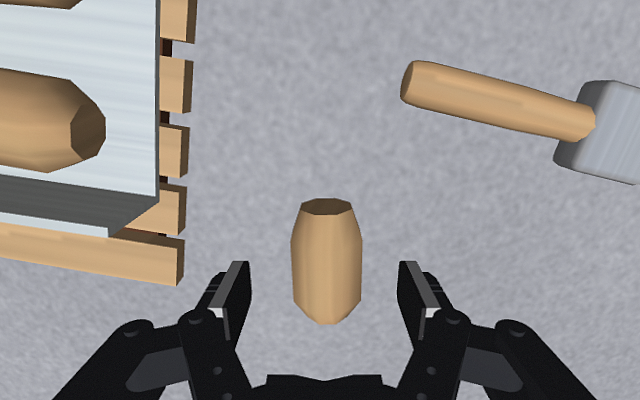

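{"op": "drive_tool", "data": {"rows": [[0.8,0,0,-12,0,0,0],[0.8,0,0,-8,0,0,0],[0.8,0,0,0,0,0,0],[0,0,0,0,0,0,0],[0,0,0,0,0,0,0],[0,0,0,0,0,0,0],[0,0,0,0,0,0,0]], "grip_force": 45}}

```text
clock: 11.9
tcp_pos: [410.7, 320.9, -27.4]
eef_rot: [0.0, -0.106, 0.994, 0.0]
ft_force: [-0.3, -0.9, 3.7]
gripper_width: 33.3
```

{"op": "drive_tool", "data": {"rows": [[0,0,0,40,0,0,0],[0,0,0,45,0,0,0],[0,0,0,50,0,0,0],[0,5,-15,45,0,0,0],[0,10.4,-37,38,0,0,0],[0,10.4,-37,0,0,0,0],[0,10.4,-37,0,0,0,0],[0,10.4,-37,0,0,0,0],[0,10.4,-37,0,0,0,0],[0,10.4,-37,0,0,0,0]]}}

```text
clock: 12.9
tcp_pos: [477.2, 85.1, 187.6]
eef_rot: [0.0, -0.106, 0.994, 0.0]
ft_force: [0.8, 0.8, -0.1]
gripper_width: 33.1
```

{"op": "drive_tool", "data": {"rows": [[0,10.4,-37,0,0,0,0],[0,10.4,-37,0,0,0,0],[0,10.4,-37,0,0,0,0],[0,10.4,-37,0,0,0,0],[0,10.4,-37,0,0,0,0],[0,10.4,-37,0,0,0,0],[0,10.4,-37,0,0,0,0],[0,6,-26,0,0,0,0],[0,0,0,0,0,0,0]]}}

```text
clock: 13.8
tcp_pos: [556.2, -201.7, 186.9]
eef_rot: [0.0, -0.104, 0.995, -0.0]
ft_force: [0.5, 0.9, -0.0]
gripper_width: 33.1
```

```bash
python3 - <<'E'
from h import *
s,f=grab('wrist','w8.png'); print(s['tcp_pos'],s['gripper_width'],s['ft_force'],s['q'])
E
```

```text
[ 556.24212317 -201.69198736  186.86947022] 33.139293510148995 [ 0.5472318   0.92478191 -0.03449706] [-4.70956002e-01  4.24709666e-01  9.82425120e-03  1.15539067e+00
 -6.92971394e-04 -2.25067465e+00]
```

View pics/w8.png

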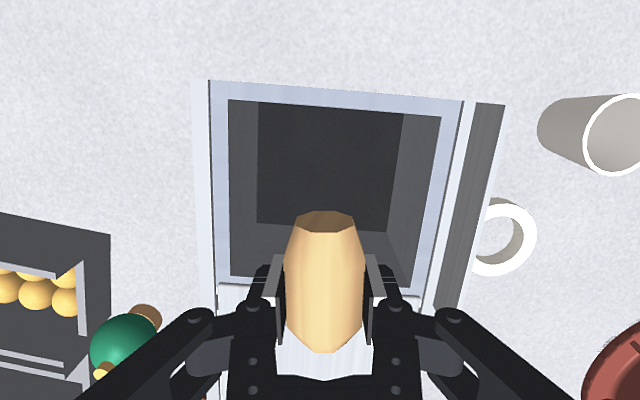

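{"op": "drive_tool", "data": {"rows": [[0,0,0,-40,0,0,0],[0,0,0,-35,0,0,0],[0,0,0,-20,0,0,0],[0,0,0,0,0,0,0],[0.65,0,0,0,0,0,0],[0.65,0,0,0,0,0,0],[0.65,0,0,0,0,0,0],[0.65,0,0,0,0,0,0]]}}

```text
clock: 14.65
tcp_pos: [556.5, -198.6, 93.4]
eef_rot: [0.001, -0.106, 0.994, -0.0]
ft_force: [1.1, -0.0, 0.5]
gripper_width: 55.7
```

```bash
python3 - <<'E'
from h import *
s,f=grab('wrist','w9.png'); print(s['tcp_pos'],s['gripper_width'],s['ft_force'])
s,f=grab('top','t9.png')
for b in woodblobs(s,f,roi=(130,185,270,250),amin=30): print(b)
E
```

```text
[ 556.47458959 -198.63729709   93.44550754] 55.72282125208928 [ 1.07215605 -0.04640635  0.45417251]
(183, (130, 234, 15, 16), array([406.3, 589. ]), array([49.5, 42.5]), 3.9)
(160, (175, 197, 20, 15), array([521.2, 450.1]), array([63.2, 31. ]), 58.6)
(195, (143, 192, 18, 19), array([531.4, 553.3]), array([66.7, 35.7]), 39.9)
(151, (254, 185, 11, 19), array([550.3, 218.8]), array([58.3, 31.3]), 1.1)
(165, (235, 185, 11, 20), array([549.4, 278.2]), array([61.2, 31.3]), 1.3)
(302, (217, 185, 16, 31), array([533.3, 326.3]), array([96.4, 46.5]), 2.0)
```

View pics/w9.png

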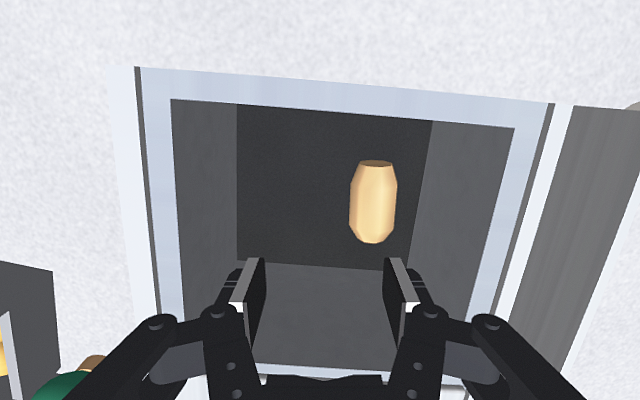

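View pics/t9.png

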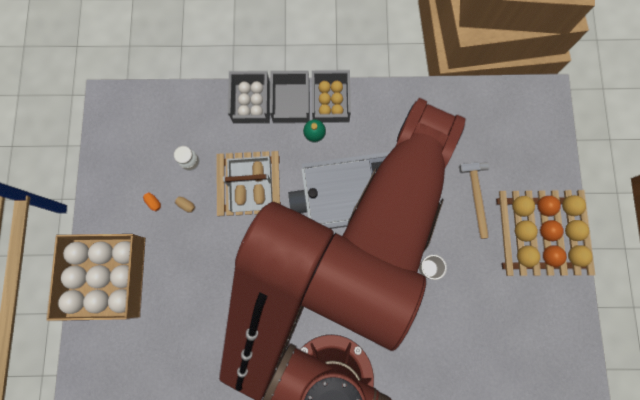

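{"op": "drive_tool", "data": {"rows": [[0.65,0,0,40,0,0,0],[0.7,0,0,45,0,0,0],[0.8,-2,15,15,0,0,0],[0.8,-2,36,0,0,0,-3],[0.8,-2,36,0,0,0,-3],[0.8,-2,36,0,0,0,-3],[0.8,-2,36,0,0,0,-3],[0.8,-2,36,0,0,0,-3],[0.8,-2,36,0,0,0,-3],[0.8,-2,36,0,0,0,-3]]}}

```text
clock: 15.75
tcp_pos: [539.3, 70.2, 192.3]
eef_rot: [-0.0, 0.078, 0.997, 0.0]
ft_force: [-0.6, 0.9, 0.1]
gripper_width: 68.5
```

{"op": "drive_tool", "data": {"rows": [[0.8,-2,36,0,0,0,-3],[0.8,-2,36,0,0,0,-3],[0.8,-2,36,0,0,0,-3],[0.8,-2,36,0,0,0,-3],[0.8,-2,36,0,0,0,-3],[0.8,-2,36,0,0,0,-3],[0.8,-2,36,0,0,0,-3],[0.8,-2,36,0,0,0,0],[0.8,-2,36,-10,0,0,0],[0.8,-2,36,-20,0,0,0]]}}

```text
clock: 16.75
tcp_pos: [520.1, 430.8, 163.4]
eef_rot: [0.001, 0.257, 0.966, 0.001]
ft_force: [0.5, 0.3, -1.1]
gripper_width: 68.0
```

{"op": "drive_tool", "data": {"rows": [[0.8,3.6,21,-40,0,0,0],[0.8,0,0,-30,0,0,0],[0.8,0,0,0,0,0,0],[0.8,0,0,0,0,0,0]]}}

```text
clock: 17.15
tcp_pos: [523.0, 449.3, 92.7]
eef_rot: [-0.0, 0.258, 0.966, -0.0]
ft_force: [-0.2, -0.4, -0.1]
gripper_width: 68.0
```

```bash
python3 - <<'E'
from h import *
s,f=grab('wrist','w10.png'); print(s['tcp_pos'],s['gripper_width'],s['ft_force'],s['eef_rot'])
for b in woodblobs(s,f,roi=(230,60,420,380)): print(b)
E
```

```text
[523.04422468 449.3315163   92.72330381] 67.99503310960746 [-0.15760522 -0.40678872 -0.11172606] [-3.05101968e-04  2.57531199e-01  9.66269867e-01 -3.63274612e-04]
(2364, (351, 263, 48, 72), array([530.3, 551.7]), array([73.5, 39.3]), 39.8)
(3045, (305, 156, 46, 82), array([520.7, 448.9]), array([66.6, 34.1]), 57.8)
(1340, (230, 60, 61, 42), array([519. , 349.4]), array([43.8, 27.6]), -30.2)
```

View pics/w10.png

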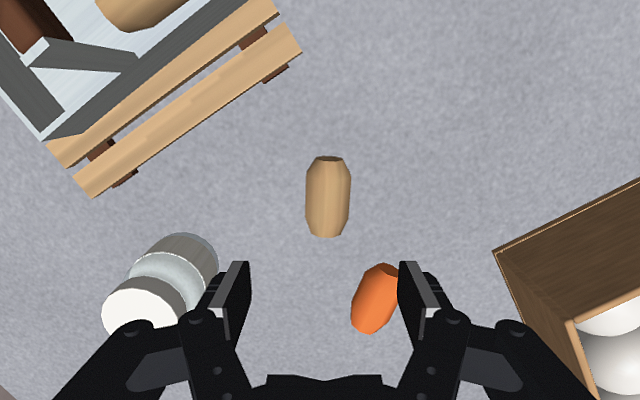

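```bash
python3 - <<'E'
from h import *
s,f=grab('top'); print(onz(s,f,130+134/2.5,110+112/2.5,85))
j=onz(s,f,130+134/2.5,110+112/2.5,85)[:2]; c=np.array([520.7,448.9]); a=np.radians(150)
for n,p in (('jar',j),('or',np.array([531,552]))): d=p-c; print(n,d@[np.cos(a),np.sin(a)],d@[-np.sin(a),np.cos(a)])
E
```

```text
[660.16948442 439.48744548  85.        ]
jar -125.49039382068946 -61.58323088034834
or 42.62993834102033 -94.43721913017562
```

{"op": "drive_tool", "data": {"rows": [[0.75,-2.3,-0.4,-40,0,0,0],[0.7,0,0,-40,0,0,0],[0.7,0,0,-25,0,0,0],[0.7,0,0,-15,0,0,0],[0.7,0,0,0,0,0,0],[0,0,0,0,0,0,0],[0,0,0,0,0,0,0],[0,0,0,0,0,0,0],[0,0,0,0,0,0,0]]}}

```text
clock: 18.15
tcp_pos: [522.8, 450.3, -25.1]
eef_rot: [0.001, 0.258, 0.966, 0.001]
ft_force: [0.2, 0.4, 7.2]
gripper_width: 33.5
```

{"op": "drive_tool", "data": {"rows": [[0,0,0,35,0,0,0],[0,0,0,45,0,0,0],[0,0,0,45,0,0,0],[0,0,-10,45,0,0,0],[0,0,-20,45,0,0,0],[0,1.5,-35,0,0,0,3],[0,2,-37,0,0,0,3],[0,2,-37,0,0,0,3],[0,2,-37,0,0,0,3],[0,2,-37,0,0,0,3]]}}

```text
clock: 19.15
tcp_pos: [530.9, 234.9, 188.8]
eef_rot: [0.001, 0.128, 0.992, 0.0]
ft_force: [0.4, -0.2, 1.1]
gripper_width: 32.6
```

{"op": "drive_tool", "data": {"rows": [[0,2,-37,0,0,0,3],[0,2,-37,0,0,0,3],[0,2,-37,0,0,0,3],[0,2,-37,0,0,0,3],[0,2,-37,0,0,0,3],[0,2,-37,0,0,0,3],[0,2,-37,0,0,0,3],[0,2,-37,0,0,0,3],[0,2,-37,0,0,0,3],[0,2,-37,0,0,0,0]]}}

```text
clock: 20.15
tcp_pos: [550.9, -135.5, 188.7]
eef_rot: [0.001, -0.107, 0.994, -0.0]
ft_force: [0.5, 0.1, -0.3]
gripper_width: 33.0
```

{"op": "drive_tool", "data": {"rows": [[0,2,-35,0,0,0,0],[0,1,-33,0,0,0,0],[0,0,0,0,0,0,0]]}}

```text
clock: 20.45
tcp_pos: [554.0, -205.9, 188.3]
eef_rot: [0.001, -0.104, 0.995, -0.001]
ft_force: [-0.8, 0.7, -0.6]
gripper_width: 33.0
```

{"op": "drive_tool", "data": {"rows": [[0,10,4,-40,0,0,0],[0,0,0,-35,0,0,0],[0,0,0,-20,0,0,0],[0,0,0,0,0,0,0],[0.65,0,0,0,0,0,0],[0.65,0,0,0,0,0,0],[0.65,0,0,0,0,0,0],[0.65,0,0,0,0,0,0]]}}

```text
clock: 21.25
tcp_pos: [564.3, -198.1, 93.5]
eef_rot: [0.001, -0.106, 0.994, -0.0]
ft_force: [0.5, -0.8, -1.2]
gripper_width: 55.4
```

```bash
python3 - <<'E'
from h import *
s,f=grab('wrist','w11.png'); print(s['tcp_pos'],s['gripper_width'],s['ft_force'])
E
```

```text
[ 564.27300645 -198.06688956   93.5103147 ] 55.41971901320967 [ 0.49811414 -0.7887779  -1.1547694 ]
```

View pics/w11.png

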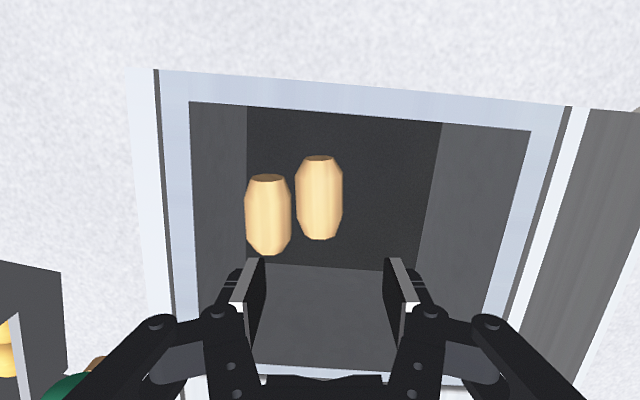

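{"op": "drive_tool", "data": {"rows": [[0.65,0,0,40,0,0,0],[0.8,0,0,45,0,0,0],[1,0,15,15,0,0,0],[1,0,35,0,0,0,-2],[1,0,35,0,0,0,-2],[1,0,35,0,0,0,-2],[1,0,35,0,0,0,-2],[1,0,35,0,0,0,-2],[1,0,35,0,0,0,0],[1,0,35,0,0,0,0]]}}

```text
clock: 22.3
tcp_pos: [563.6, 63.5, 192.8]
eef_rot: [0.0, -0.019, 1.0, -0.0]
ft_force: [0.6, -0.5, 0.1]
gripper_width: 85.2
```

{"op": "drive_tool", "data": {"rows": [[1,0,36,0,0,0,0],[1,0,36,0,0,0,0],[1,5,36,0,0,0,0],[1,5,36,0,0,0,0],[1,0,36,0,0,0,0],[1,0,0,0,0,0,0],[1,0,0,0,0,0,0]]}}

```text
clock: 23.0
tcp_pos: [573.4, 242.8, 192.4]
eef_rot: [-0.0, -0.02, 1.0, -0.0]
ft_force: [0.8, -0.5, 0.7]
gripper_width: 85.7
```

```bash
python3 - <<'E'
from h import *
s,f=grab('wrist','w12.png'); print(s['tcp_pos'],s['gripper_width'],s['eef_rot'])
E
```

```text
[573.44564484 242.79526643 192.35943989] 85.65545972633414 [-1.12515457e-05 -1.95877189e-02  9.99808134e-01 -1.31372609e-04]
```

View pics/w12.png

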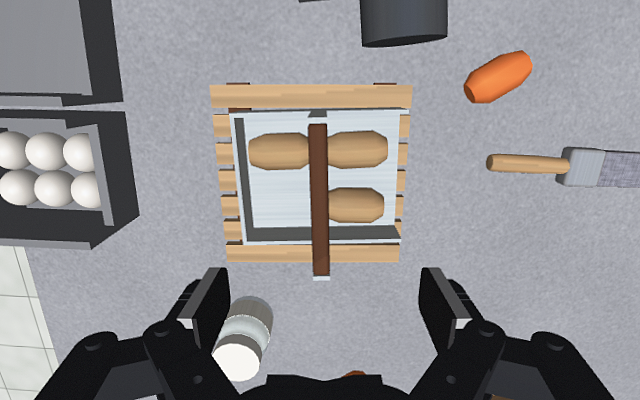

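```bash
python3 - <<'E'
from h import *
s,f=grab('wrist')
a=onz(s,f,318,124,128);b=onz(s,f,321,274,128);print(a,b,(a+b)/2,np.linalg.norm(a-b),np.degrees(np.arctan2(a[0]-b[0],b[1]-a[1])))
for p in [(209,86),(411,85),(400,262),(227,262)]: print('board',onz(s,f,*p,20).round(1))
for p in [(231,113),(393,108),(240,243),(401,237)]: print('traywall',onz(s,f,*p,60).round(1))
E
```

```text
[580.33295062 182.04090422 128.        ] [573.99659358 301.16557776 128.        ] [577.1647721  241.60324099 128.        ] 119.29307300731826 3.0447488234936473
board [690.5 159.8  20. ]
board [491.9 151.5  20. ]
board [481.2 346.7  20. ]
board [683.1 354.6  20. ]
traywall [659.1 182.   60. ]
traywall [515.5 172.3  60. ]
traywall [656.3 309.6  60. ]
traywall [494.5 296.6  60. ]
```

{"op": "drive_tool", "data": {"rows": [[0.8,3.5,-1,-40,0,0,0.7],[0.7,0,0,-40,0,0,0],[0.6,0,0,-25,0,0,0],[0.6,0,0,-15,0,0,0],[0.6,0,0,0,0,0,0]]}}

```text
clock: 23.6
tcp_pos: [575.6, 239.4, 70.4]
eef_rot: [-0.002, -0.024, 1.0, -0.001]
ft_force: [0.0, -0.2, -0.3]
gripper_width: 51.2
```

```bash
python3 - <<'E'
from h import *
s,f=grab('wrist','w13.png'); print(s['tcp_pos'],s['gripper_width'],s['ft_force'],s['eef_rot'])
E
```

```text
[575.64033631 239.37843375  70.35981109] 51.20993352591937 [ 0.0313258  -0.23844638 -0.31525197] [-1.92467400e-03 -2.40418529e-02  9.99708926e-01 -5.90163341e-04]
```

View pics/w13.png

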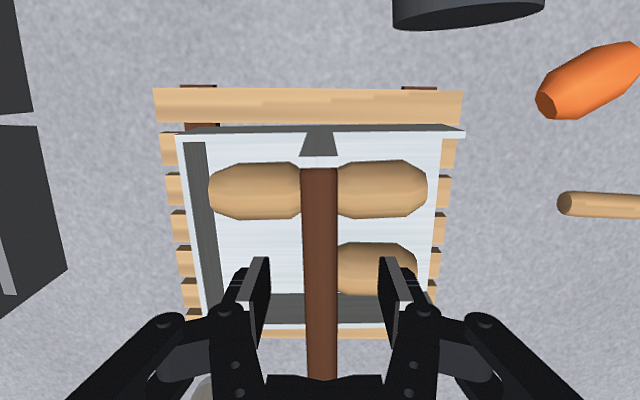

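{"op": "drive_tool", "data": {"rows": [[0,0,0,0,0,0,0],[0,0,0,0,0,0,0],[0,0,0,0,0,0,0],[0,0,0,0,0,0,0],[0,0,0,0,0,0,0]], "grip_force": 90}}

```text
clock: 24.15
tcp_pos: [578.1, 241.2, 73.9]
eef_rot: [0.001, -0.025, 1.0, 0.0]
ft_force: [-0.1, -1.3, 7.2]
gripper_width: 12.5
```

{"op": "drive_tool", "data": {"rows": [[0,0,0,5,0,0,0],[0,0,0,15,0,0,0],[0,0,0,0,0,0,0]]}}

```text
clock: 24.45
tcp_pos: [578.1, 241.5, 94.1]
eef_rot: [0.001, -0.025, 1.0, 0.0]
ft_force: [0.1, -0.0, -3.4]
gripper_width: 12.2
```

```bash
python3 - <<'E'
from h import *
s,f=grab('wrist','w14.png'); print(s['tcp_pos'],s['gripper_width'],s['ft_force'],s['torque'],s['q'])
s,f=grab('scene'); crop(f,340,130,130,130,4.5,'s14.png')
E
```

```text
[578.13583934 241.52951951  94.07951646] 12.2104534715909 [ 0.13963267 -0.04396878 -3.38159751] [ 0.00039249 -0.12971662 -0.00877697] [ 2.79100056e-01  5.50829141e-01 -3.50821906e-02  9.82399275e-01
  3.43760007e-05 -1.34165189e+00]
```

View pics/s14.png

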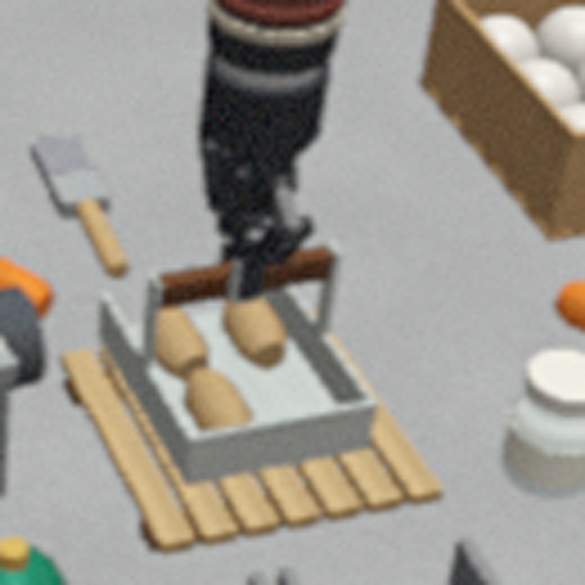

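View pics/w14.png

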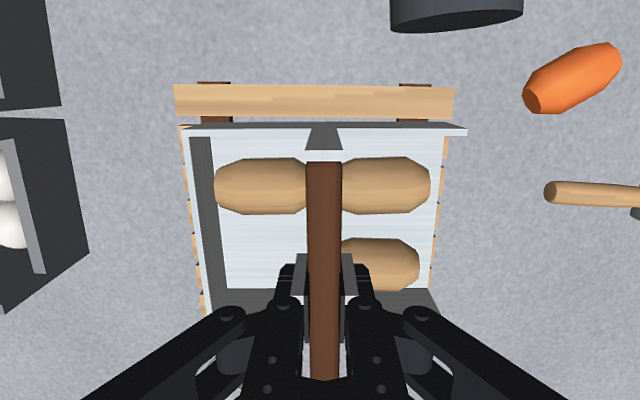

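{"op": "drive_tool", "data": {"rows": [[0,0,0,10,0,0,0],[0,0,0,20,0,0,0],[0,0,0,28,0,0,0],[0,0,0,30,0,0,0],[0,1,-5,28,0,0,0],[0,2,-12,20,0,0,0.5],[0,4,-20,14,0,0,0.5],[0,5,-26,6,0,0,0.5],[0,6,-30,0,0,0,0.5],[0,6,-30,0,0,0,0.5]]}}

```text
clock: 25.55
tcp_pos: [601.1, 117.3, 248.8]
eef_rot: [0.0, -0.047, 0.999, 0.0]
ft_force: [0.5, -0.9, -3.4]
gripper_width: 12.2
```

{"op": "drive_tool", "data": {"rows": [[0,6,-30,0,0,0,0.5],[0,6,-30,0,0,0,0.5],[0,6,-30,0,0,0,0.5],[0,6,-30,0,0,0,0.6],[0,6,-30,0,0,0,0],[0,6,-30,0,0,0,0],[0,6,-30,0,0,0,0],[0,6,-30,0,0,0,0],[0,5,-26,0,0,0,0],[0,4,-20,0,0,0,0]]}}

```text
clock: 26.55
tcp_pos: [658.0, -169.6, 248.2]
eef_rot: [-0.0, -0.065, 0.998, 0.0]
ft_force: [0.4, 0.7, -4.0]
gripper_width: 12.0
```

{"op": "drive_tool", "data": {"rows": [[0,3,-14,0,0,0,0],[0,2,-8,0,0,0,0],[0,1,-4,0,0,0,0],[0,0,0,0,0,0,0]]}}

```text
clock: 26.95
tcp_pos: [664.2, -193.6, 248.3]
eef_rot: [-0.0, -0.065, 0.998, 0.0]
ft_force: [-0.5, 0.6, -4.5]
gripper_width: 12.1
```

```bash
python3 - <<'E'
from h import *
s,f=grab('wrist','w15.png'); print(s['tcp_pos'],s['gripper_width'],s['ft_force'],s['eef_rot'],s['q'])
s,f=grab('scene','s15.png')
E
```

```text
[ 664.16590005 -193.55530466  248.28530902] 12.123351337840077 [-0.46162267  0.56381344 -4.52050266] [-1.11685464e-04 -6.50881037e-02  9.97879505e-01  1.40150100e-04] [-3.89226001e-01  6.24881985e-01  5.01264167e-01  1.44750224e+00
  1.53826808e-04 -2.09029065e+00]
```

View pics/s15.png

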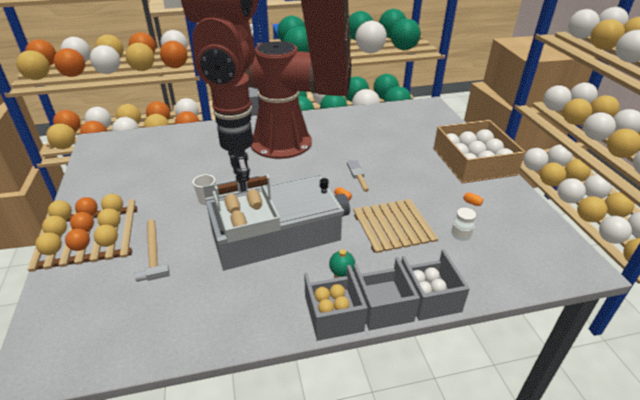

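View pics/w15.png

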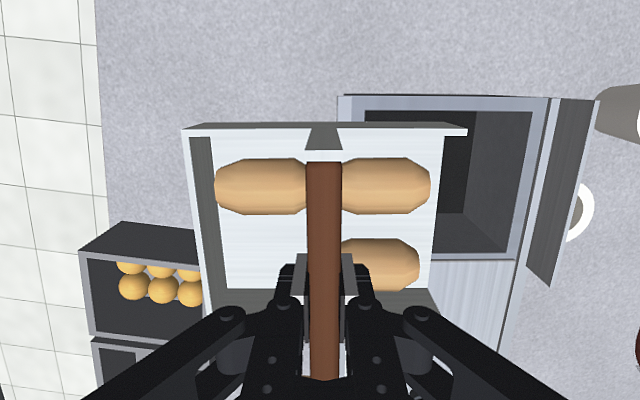

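{"op": "drive_tool", "data": {"rows": [[0,-0.6,1.6,-6.8,0.57,-4.26,0],[0,-0.6,1.6,-6.8,0.57,-4.26,0],[0,-0.6,1.6,-6.8,0.57,-4.26,0],[0,-0.6,1.5,-6.6,0.57,-4.26,0],[0,0,0,0,0,0,0]]}}

```text
clock: 27.55
tcp_pos: [657.3, -185.2, 218.9]
eef_rot: [0.147, -0.064, 0.987, 0.012]
ft_force: [-0.8, 0.2, -3.4]
gripper_width: 12.2
```

```bash
python3 - <<'E'
from h import *
s,f=grab('wrist','w16.png'); print(s['tcp_pos'],s['gripper_width'],s['ft_force'],s['eef_rot'],s['q'])
s,f=grab('scene'); crop(f,190,100,170,150,4,'s16.png')
E
```

```text
[ 657.2944714  -185.22221581  218.91238864] 12.212242767435704 [-0.75203209  0.16814047 -3.42384469] [ 0.14685193 -0.06399329  0.98701638  0.01174875] [-0.47016614  0.35955338 -0.05432463  0.91299776  0.16888236 -2.14970313]
```

View pics/s16.png

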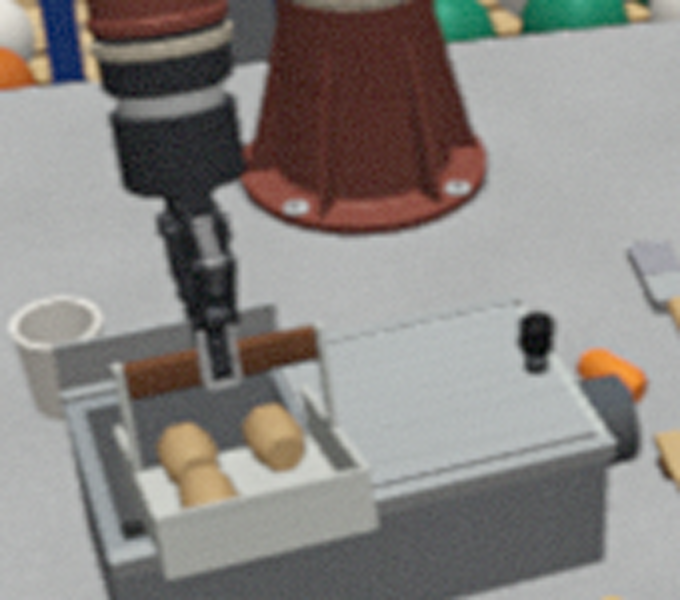

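View pics/w16.png

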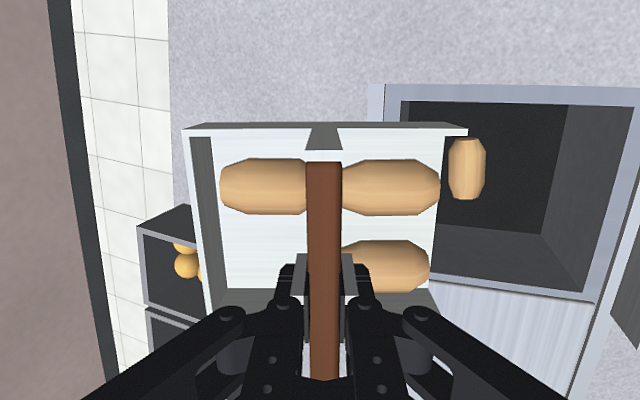

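{"op": "drive_tool", "data": {"rows": [[0,-5.6,-0.7,2.2,0.57,-4.26,0],[0,-5.6,-0.7,2.2,0.57,-4.26,0],[0,-6.2,-0.8,1.3,0.57,-4.26,0],[0,-6.2,-0.8,1.3,0.57,-4.26,0],[0,-6.6,-0.9,1.3,0.57,-4.26,0],[0,-6.6,-0.9,1.3,0.57,-4.26,0],[0,0,0,0,0,0,0],[0,0,0,0,0,0,0],[0,0,0,0,0,0,0]]}}

```text
clock: 28.55
tcp_pos: [627.0, -193.4, 232.7]
eef_rot: [0.366, -0.061, 0.928, 0.024]
ft_force: [0.5, -0.3, -3.2]
gripper_width: 12.3
```

```bash
python3 - <<'E'
from h import *
s,f=grab('wrist','w17.png'); print(s['tcp_pos'],s['gripper_width'],s['ft_force'],s['eef_rot'],s['q'])
s,f=grab('scene'); crop(f,190,100,170,150,4,'s17.png')
E
```

```text
[ 626.9775592  -193.39991116  232.72397514] 12.342092686562806 [ 0.47205202 -0.34900405 -3.20450725] [ 0.36571484 -0.06110543  0.9284088   0.02399756] [-0.69099026  0.09753753 -0.63025035  0.27749633  0.52322932 -2.23795923]
```

View pics/s17.png

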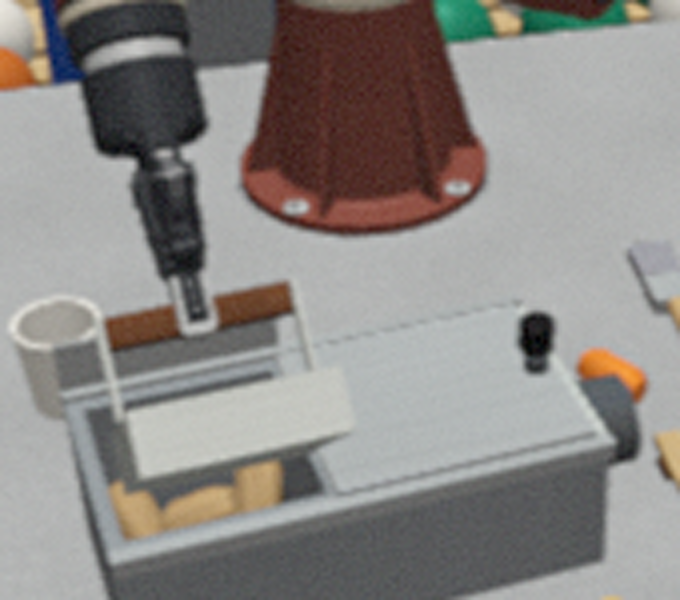

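View pics/w17.png

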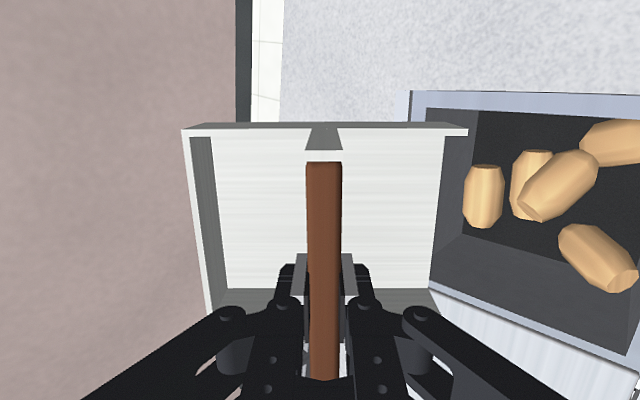

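{"op": "drive_tool", "data": {"rows": [[0,0,0,25,0,0,0],[0,0,0,25,-0.57,4.26,0],[0,0,0,0,-0.57,4.26,0],[0,0,0,0,-0.57,4.26,0],[0,0,5,0,-0.57,4.26,0],[0,-1,15,0,-0.57,4.26,0],[0,-2,20,0,-0.57,4.26,0],[0,-3,25,0,-0.57,4.26,0],[0,-3,25,0,-0.57,4.26,0],[0,-3,25,0,-0.57,4.26,0]]}}

```text
clock: 29.65
tcp_pos: [613.9, -76.0, 282.1]
eef_rot: [0.037, -0.065, 0.997, 0.002]
ft_force: [0.8, -0.3, -2.4]
gripper_width: 12.4
```

{"op": "drive_tool", "data": {"rows": [[0,-3,25,0,-0.57,4.26,0],[0,-3,30,0,0,0,-0.9],[0,-3,30,0,0,0,-0.9],[0,-3,30,0,0,0,-0.9],[0,-3,30,0,0,0,-0.9],[0,-3,30,0,0,0,-0.9],[0,-3,30,0,0,0,0],[0,-3,30,0,0,0,0],[0,-3,30,0,0,0,0],[0,-3,30,0,0,0,0]]}}

```text
clock: 30.65
tcp_pos: [583.4, 219.8, 281.5]
eef_rot: [0.001, -0.026, 1.0, 0.0]
ft_force: [0.5, -1.1, -1.8]
gripper_width: 11.5
```

{"op": "drive_tool", "data": {"rows": [[0,-4,15,0,0,0,0],[0,-4,10,0,0,0,0],[0,0,0,0,0,0,0],[0,0,0,0,0,0,0]]}}

```text
clock: 31.05
tcp_pos: [575.2, 242.1, 281.1]
eef_rot: [0.0, -0.026, 1.0, -0.0]
ft_force: [0.3, 0.7, -2.3]
gripper_width: 12.3
```

```bash
python3 - <<'E'
from h import *
s,f=grab('wrist','w18.png'); print(s['tcp_pos'],s['gripper_width'],s['ft_force'],s['eef_rot'],s['q'])
E
```

```text
[575.19424283 242.05136721 281.13207805] 12.273085789471434 [ 0.33166042  0.69222694 -2.30753034] [ 1.65984483e-04 -2.57247346e-02  9.99669023e-01 -2.35173042e-04] [ 2.81546180e-01  4.67344305e-01  3.21103326e-01  1.42435320e+00
 -5.39039955e-04 -1.34070535e+00]
```

{"op": "drive_tool", "data": {"rows": [[0,2.9,-0.6,-25,0,0,0],[0,0,0,-45,0,0,0],[0,0,0,-45,0,0,0],[0,0,0,-40,0,0,0],[0,0,0,-25,0,0,0],[0,0,0,-12,0,0,0],[0,0,0,-8,0,0,0],[0,0,0,-4,0,0,0],[0,0,0,-2,0,0,0],[0,0,0,0,0,0,0]]}}

```text
clock: 32.1
tcp_pos: [578.5, 242.2, 75.9]
eef_rot: [0.001, -0.026, 1.0, 0.0]
ft_force: [-0.4, -0.6, -3.4]
gripper_width: 11.9
```

```bash
python3 - <<'E'
from h import *
s,f=grab('wrist','w19.png'); print(s['tcp_pos'],s['gripper_width'],s['ft_force'])
s,f=grab('scene'); crop(f,340,130,130,130,4.5,'s19.png')
E
```

```text
[578.50122856 242.19953387  75.85280558] 11.918447790477437 [-0.43053073 -0.62662304 -3.42849553]
```

View pics/s19.png

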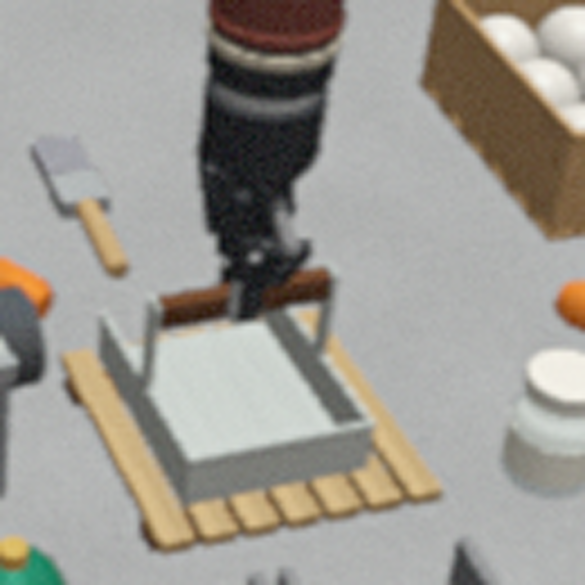

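{"op": "drive_tool", "data": {"rows": [[0,0,0,-1.5,0,0,0],[0,0,0,-1,0,0,0],[0,0,0,0,0,0,0]]}}

```text
clock: 32.5
tcp_pos: [578.4, 242.3, 73.9]
eef_rot: [0.001, -0.026, 1.0, 0.0]
ft_force: [-2.9, 0.1, 7.9]
gripper_width: 12.2
```

Contact. Release, straight up.

{"op": "drive_tool", "data": {"rows": [[0.5,0,0,0.5,0,0,0],[0.5,0,0,0,0,0,0],[0.5,0,0,0,0,0,0],[0.5,0,0,0,0,0,0],[0.5,0,0,20,0,0,0],[0.5,0,0,40,0,0,0],[0.7,0,0,50,0,0,0],[0.8,0,0,40,0,0,0],[0.8,-5,-20,0,0,0,-8],[0.8,0,0,0,0,0,0]]}}

```text
clock: 33.5
tcp_pos: [573.4, 220.9, 224.4]
eef_rot: [0.001, 0.046, 0.999, 0.0]
ft_force: [-0.2, -0.7, -0.3]
gripper_width: 68.2
```

```bash
python3 - <<'E'
from h import *
s,f=grab('wrist','w20.png'); print(s['tcp_pos'],s['gripper_width'],s['ft_force'])
s,f=grab('scene','s20.png')
E
```

```text
[573.36341501 220.90942021 224.42937318] 68.17666260103907 [-0.18462858 -0.68929173 -0.3331209 ]
```

View pics/s20.png

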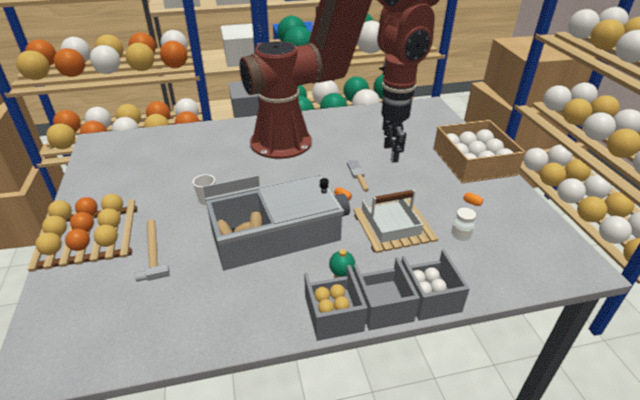

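View pics/w20.png

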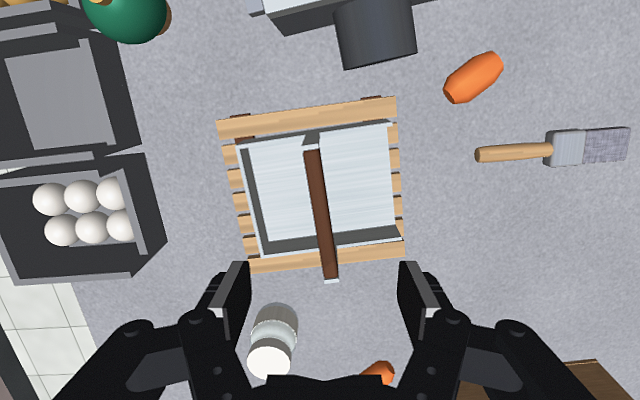

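{"op": "drive_tool", "data": {"rows": [[0.7,-5.3,-17.4,0,0,0,-7.7],[0.7,-5.3,-17.4,0,0,0,-7.7],[0.7,-5.3,-17.4,0,0,0,-7.7],[0.7,-5.3,-17.4,0,0,0,-7.7],[0.7,-5.3,-17.4,0,0,0,-7.7],[0.7,-5.3,-17.4,0,0,0,-7.7],[0.7,-5.3,-17.4,0,0,0,-7.7],[0.7,-5.3,-17.4,0,0,0,-7.7],[0.7,-5.3,-17.4,0,0,0,-7.7],[0.7,-5.3,-17.4,0,0,0,-7.7]]}}

```text
clock: 34.6
tcp_pos: [519.3, 47.9, 222.0]
eef_rot: [-0.001, 0.657, 0.754, -0.0]
ft_force: [-0.1, -0.2, 0.0]
gripper_width: 60.2
```

{"op": "drive_tool", "data": {"rows": [[0.7,0,0,0,0,0,0],[0.7,0,0,-20,0,0,0],[0.7,0,0,-20,0,0,0],[0.7,0,0,0,0,0,0]]}}

```text
clock: 35.0
tcp_pos: [518.1, 49.0, 180.3]
eef_rot: [-0.002, 0.655, 0.756, -0.001]
ft_force: [-0.0, 0.4, -0.7]
gripper_width: 60.0
```

```bash
python3 - <<'E'
from h import *
s,f=grab('wrist','w21.png'); print(s['tcp_pos'],s['gripper_width'],s['ft_force'],s['eef_rot'])
print(proj(s,f,[[520.2,46.6,170]]))
E
```

```text
[518.14193645  49.00258055 180.30008717] 60.04214929859618 [-0.01796554  0.38094016 -0.74420346] [-0.00204787  0.65464394  0.75593335 -0.00137397]
[[320.76081223 236.12417608]]
```

View pics/w21.png

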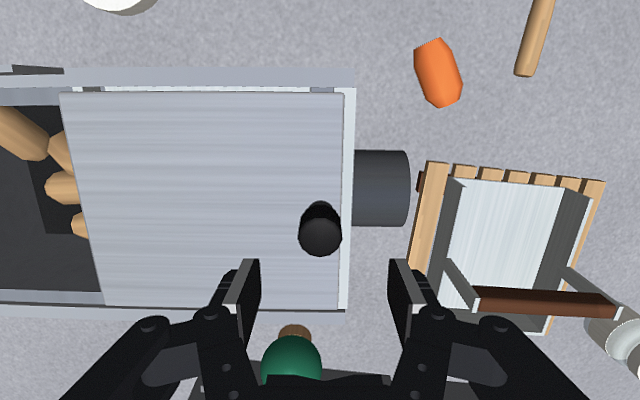

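{"op": "drive_tool", "data": {"rows": [[0.7,2,-2.4,0,0,0,0],[0.7,0,0,-30,0,0,0],[0.7,0,0,-25,0,0,0],[0.7,0,0,-17,0,0,0],[0.7,0,0,0,0,0,0],[0,0,0,0,0,0,0],[0,0,0,0,0,0,0],[0,0,0,0,0,0,0],[0,0,0,0,0,0,0]], "grip_force": 70}}

```text
clock: 35.95
tcp_pos: [523.1, 45.7, 112.7]
eef_rot: [0.001, 0.656, 0.755, 0.001]
ft_force: [-0.9, 1.0, 6.0]
gripper_width: 26.2
```

{"op": "drive_tool", "data": {"rows": [[0,0,0,5,0,0,0],[0,0,0,5,0,0,0],[0,0,0,3.5,0,0,0],[0,0,0,0,0,0,0]]}}

```text
clock: 36.35
tcp_pos: [522.8, 45.7, 125.2]
eef_rot: [0.001, 0.656, 0.754, 0.001]
ft_force: [6.5, 0.8, -8.7]
gripper_width: 26.3
```

{"op": "drive_tool", "data": {"rows": [[0,0.7,-5,0,0,0,0],[0,2,-15,0,0,0,0],[0,2,-15,0,0,0,0],[0,2,-15,0,0,0,0],[0,2,-15,0,0,0,0],[0,2,-15,0,0,0,0],[0,2,-15,0,0,0,0],[0,2,-15,0,0,0,0],[0,2,-15,0,0,0,0],[0,0,0,0,0,0,0]]}}

```text
clock: 37.35
tcp_pos: [539.4, -80.8, 124.5]
eef_rot: [0.0, 0.657, 0.754, 0.0]
ft_force: [5.4, -0.0, -9.2]
gripper_width: 26.0
```

{"op": "drive_tool", "data": {"rows": [[0,2,-15,0,0,0,0],[0,1,-8,0,0,0,0],[0,0.5,-4,0,0,0,0],[0,0.3,-2.5,0,0,0,0],[0,0,0,0,0,0,0]]}}

```text
clock: 37.85
tcp_pos: [542.8, -106.8, 124.2]
eef_rot: [-0.001, 0.656, 0.755, 0.002]
ft_force: [7.3, 9.1, -8.5]
gripper_width: 26.1
```

{"op": "drive_tool", "data": {"rows": [[0,0,0.5,-5,0,0,0],[0,0,0,-5,0,0,0],[0,0,0,-4,0,0,0],[0,0,0,0,0,0,0]]}}

```text
clock: 38.25
tcp_pos: [543.1, -106.8, 112.7]
eef_rot: [0.0, 0.656, 0.755, 0.002]
ft_force: [-1.0, 8.4, 15.6]
gripper_width: 26.1
```

```bash
python3 - <<'E'
from h import *
s=r.observe(); print(s['tcp_pos'],s['ft_force'],s['gripper_width'])
E
```

```text
[ 543.10580009 -106.77985402  112.65056976] [-1.02308045  8.39682446 15.58453265] 26.133428293351884
```

{"op": "drive_tool", "data": {"rows": [[0.7,0,0,1,0,0,0],[0.7,0,0,0,0,0,0],[0.7,0,0,0,0,0,0],[0.7,0,0,40,0,0,0],[0.8,0,0,50,0,0,0],[0.8,0,0,50,0,0,0],[0.8,-30,30,0,0,0,0],[0.8,-30,30,0,0,0,0],[0.8,-20,20,0,0,0,0],[0.8,0,0,0,0,0,0]]}}

```text
clock: 39.25
tcp_pos: [459.9, -26.5, 251.9]
eef_rot: [-0.0, 0.656, 0.755, -0.0]
ft_force: [-0.7, 0.4, 0.4]
gripper_width: 68.4
```

```bash
python3 - <<'E'
from h import *
s,f=grab('wrist','w22.png'); print(s['tcp_pos'])
for z in (170,180): print(z,proj(s,f,[[541,-106.5,z]]).round(1))
s,f=grab('scene','s22f.png'); crop(f,190,140,310,150,2.5,'s22.png')
s,f=grab('top','t22.png')
# knob blob in scene now vs start
for im in (cv2.imread('pics/scene0.png'),f0:=cv2.imread('pics/s22f.png')):
    c=im[180:210,262:285].max(2); m=(c<60).astype(np.uint8); ys,xs=np.where(m); print(len(ys),ys.min()+180,ys.max()+180,ys.mean()+180,xs.mean()+262)
E
```

```text
[459.91348258 -26.49152804 251.90307525]
170 [[221.2 271.6]]
180 [[217.9 277.8]]
80 190 203 195.45 272.35
78 190 203 195.37179487179486 272.3205128205128
```

View pics/s22.png

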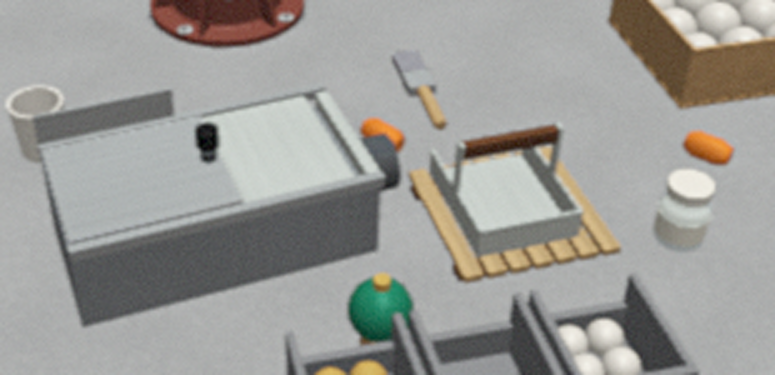

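View pics/w22.png

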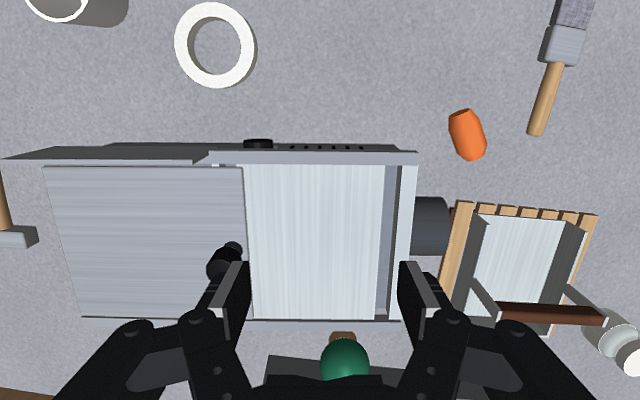

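View pics/t22.png

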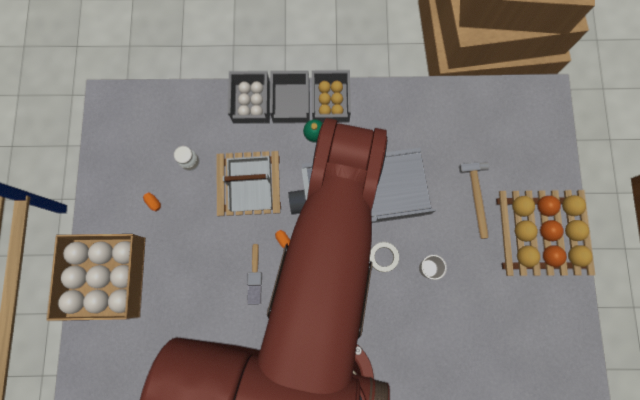

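```bash
python3 -c "
from bench import r; print(r.sign_off())"
```

```text
the job is handed in; nothing more can be done
None
```

The tumbler is loaded: five blanks went in, the empty tray is upright back on its board, and the cover is shut with the plunger home. I handed it in at about 39 s on the robot's clock.

- **Order:** I opened the cover, dropped in the two stray blanks, tipped the tray's three blanks in, stood the tray back on the board and closed the cover. The strays went in before the tray was tipped, so the gripper only had to pick the tray up once. Only three tray blanks and two strays were present in the images, and none was knocked aside.
- **Blanks:** the wrist picture taken during the tip showed all five in the well, and the last pictures show no wooden blank left on the bench or in the tray.
- **Plunger:** it locked at both ends. In the scene camera the knob ended at the same pixel height as at the start (rows 190–203, centre 195.4), so the pin is home.
- **Other items:** the orange look-alikes and everything else on the bench look as they did at the start.
- **What disagreed:** the fingertips sit about 30 mm behind the stated TCP, seen in both the wrist and scene cameras. Because of that, my first grasp closed on top of the knob, pressing it with about 20 N. I corrected for the offset from then on, and every later grasp held on the first try.

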